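Change the jars in the bench shaker and start it

ROBOT

A 7-joint arm with a two-finger parallel gripper is mounted at the origin on the work surface. World frame = base frame: x ahead of the robot, y to its left, z up, the work surface at z = 0. Lengths are in mm, angles in degrees, forces in N, time in s.
With the tool pointing down it reaches from about 350 to 900 mm from the base axis. Payload 8.1 kg.
Tool frame: the origin (TCP) lies at the very end of the fingers, on their centre line; the grasp point (between the pads) lies 19 mm behind it (r.hold_point_z is the distance from the TCP to the grasp point, in mm); z points along the fingers, y is the direction in which the jaws open and shut (so a half turn about z gives the same grasp; the last joint's range is limited). The gripper opens to 92 mm and grips with 3 to 60 N. Pads are 19 mm wide; open, the fingers measure 130 mm over their backs; the gripper's body (75 mm by 190 mm) begins 47 mm behind the grasp point.
Start: joints at [-78.644, 24.895, 1.432, 90.138, -0.665, 64.973, -4.303], TCP at [185.205, 596.943, 226.742] pointing down, gripper open.
Joint ranges: [-149.89, 149.89], [-25.12, 119.58], [-72.63, 75.52], [4.76, 147.25], [-75.54, 255.54], [6.69, 114.76], [-157.13, 157.13]. Speed limits (degrees/s): [127.2, 127.2, 172.46, 172.46, 180, 180, 180].

INTERFACE

Orientations are given as [roll, pitch, yaw] about the fixed x, y, z axes, in that order (R = Rz(yaw) Ry(pitch) Rx(roll)).
In Python, from rig import r gives the robot as it stands. The module is installed in compiled form; this text tells all that it offers.
- The arm moves only by the shell command python3 -m creep 'ROWS' [FORCE]. ROWS is JSON, a list of rows, each a list of 3 entries, a list of its own where there are three numbers: the closure, from 0 (fully open) to 1 (shut), then the shift along the tool's x, y, z in mm, then the turn about the tool's z in degrees. In form: [[fingers, [dx, dy, dz], spin], ...]. A call has 1 to 8 rows; each row is the pose to reach, as a shift and turn from the pose measured when the call began, along the tool's axes at that moment; what a row does not reach only later rows make up. A row lasts 1/8 s, in which the tool goes at most 62.5 mm and 10.7 degrees, less where a joint would pass 70% of its speed; a pose out of reach is approached as far as the arm can. A call with a gripper value outside its range is refused whole. The fingers move at their own pace and stop on an object; FORCE is the grip in N (left out, the last holds). Time passes only in rows, so rows that repeat a pose let the fingers close. It gives the time, the measured TCP pose, the force and the opening at its end, in the units of the state.
- r.state(): the state, without advancing time (a new reading comes with each control period).
- r.get_image(name): name is "side" or "top"; returns (picture, depth): 420x560x3 uint8, red, green, blue; 420x560 float32, mm along the optical axis (not along the pixel's ray), 0 where there is no reading.
- r.camera_info(name): a dict with "mtx" (3x3 intrinsics, pixels), "T" (4x4, takes a point from camera to world coordinates). Camera axes: x right, y down, z forward; pixel columns grow to the right and rows downward; lengths in mm; the calibration is good to about 2 mm. A picture is of the moment at which its call begins. camera_info takes no time and is no camera call.
- r.close_job(): hands the job in, once; it reports no verdict.
The state is a dict: "clock": time; "joints": joint angles; "joint_velocities": joint speeds; "joint_torque": joint torques, N m; "position": TCP position; "tool_rot": TCP orientation; "contact_force": force on the tool from outside, world axes, zero at the start; "ft_torque": the same for the moment, N m; "width": finger opening in mm.
Only numpy, scipy, OpenCV 4.12 (cv2) and the standard library are available. Lean on these libraries where they do the work, as an engineer would, in place of code of your own. Each camera call takes 0.05 s, during which the arm holds its last target.

TASK

Get the shaker ready for its next run: swing its clamp lever up and all the way back, stand the finished jars that are still in it upright in the empty metal tray, and put every fresh jar from the rubber mat upright into a bay of its own, down on the bay's floor. Then swing the lever fully shut over the jars, and only then push the start plunger right down to its stop for a moment and let it come up. Leave the bottle, the multimeter and the beaker where they are.

Things in the scene. Friction and masses are not known exactly. Their poses are not given: they have to be found in the camera images.
- shaker: Fixed bench jar shaker, white, 170 (x) by 280 (y) by 44 mm high. Origin on the bench, mid-length; x points away from its control panel, y along the row of three jar bays. Housing x -95 to 75, y -140 to 140; bay row at x = 30; hinge bracket 130 high at x 10 to 50, y -128 to -104. Panel (x under -10, robot's side): plunger, dial, lamp, none over 80 mm high.
- bay0 (a point): Centre of the floor of jar bay 0, 54 mm above the bench: a square compartment 52 by 52 mm inside, walls 4 mm thick standing 14 mm above the floor, bays side by side 56 mm apart along the shaker's y (bay0 nearest the hinge, 70 mm from it). Axes as the shaker's.
- bay1 (a point): Centre of the floor of jar bay 1, 54 mm above the bench: a square compartment 52 by 52 mm inside, walls 4 mm thick standing 14 mm above the floor, bays side by side 56 mm apart along the shaker's y (bay0 nearest the hinge, 70 mm from it). Axes as the shaker's.
- bay2 (a point): Centre of the floor of jar bay 2, 54 mm above the bench: a square compartment 52 by 52 mm inside, walls 4 mm thick standing 14 mm above the floor, bays side by side 56 mm apart along the shaker's y (bay0 nearest the hinge, 70 mm from it). Axes as the shaker's.
- clamp (a joint): Clamp lever: steel bar 22 mm wide, 12 thick, over the row of bays with a pad for each jar; hinged at the shaker's -y end about its x axis. 0 rad = shut (level, pads on the jar caps), 1.8 = fully open stop, past upright. Stiff hinge: stays where it is left; 2 to 4 N at the handle moves it.
- clamp_hinge (a point): Point on the lever's hinge axis above the row of bays, 122 mm above the bench. Axes as the shaker's.
- clamp_grip (a point): Middle of the lever's handle: black round bar, 18 mm thick, 56 mm long, parallel to the hinge axis, sticking out from the lever's free end to the panel side (-x). In shaker axes at hinge + (-46, 220 cos q, 220 sin q) mm for lever angle q. 28 mm of bar either side. It may turn in the grip, so the gripper can point down all the way.
- start (a joint): Spring start plunger on the shaker's control panel: travel in m, 0 = up, 0.012 = down on its stop. Pressed straight down; the spring needs 3 N at first, 6 N at the stop, and pushes it back up.
- start_top (a point): Middle of the top of the plunger's black mushroom head, 30 mm in diameter, 79.5 mm above the bench when up.
- tray: The empty shallow metal tray for finished jars, fixed: 130 mm (x) by 190 mm (y), rim 16 mm above the bench, walls and floor 4 mm. Origin at the middle of its underside.
- tray_in (a point): Centre of the tray's inner floor, 4 mm above the bench; inside 122 mm (x) by 182 mm (y).
- mat: Thin black rubber bench mat 170 mm (x) by 230 mm (y), 3 mm thick, fixed, on which the fresh jars stand at the start. Origin at the middle of its underside.
- old0: Closed sample jar, white body, red screw cap, all identical: body 44 mm across and 36 tall, cap 43 mm across from 38 to 54 mm (flat top); 90 g. Origin at the centre of its underside, z up. A finished jar: stands in bay 0 at the start if it is present (two or three of old0, old1, old2 are).
- old1: Closed sample jar, white body, red screw cap, all identical: body 44 mm across and 36 tall, cap 43 mm across from 38 to 54 mm (flat top); 90 g. Origin at the centre of its underside, z up. A finished jar: stands in bay 1 at the start if it is present (two or three of old0, old1, old2 are).
- old2: Closed sample jar, white body, red screw cap, all identical: body 44 mm across and 36 tall, cap 43 mm across from 38 to 54 mm (flat top); 90 g. Origin at the centre of its underside, z up. A finished jar: stands in bay 2 at the start if it is present (two or three of old0, old1, old2 are).
- new0: Closed sample jar, white body, red screw cap, all identical: body 44 mm across and 36 tall, cap 43 mm across from 38 to 54 mm (flat top); 90 g. Origin at the centre of its underside, z up. A fresh jar: stands on the mat at the start if it is present (two or three of new0, new1, new2 are).
- new1: Closed sample jar, white body, red screw cap, all identical: body 44 mm across and 36 tall, cap 43 mm across from 38 to 54 mm (flat top); 90 g. Origin at the centre of its underside, z up. A fresh jar: stands on the mat at the start if it is present (two or three of new0, new1, new2 are).
- new2: Closed sample jar, white body, red screw cap, all identical: body 44 mm across and 36 tall, cap 43 mm across from 38 to 54 mm (flat top); 90 g. Origin at the centre of its underside, z up. A fresh jar: stands on the mat at the start if it is present (two or three of new0, new1, new2 are).
- reagent: Bystander: brown reagent bottle with a screw cap, 60 mm in diameter, 122 mm tall. Origin at the centre of its underside.
- meter: Bystander: yellow and black multimeter lying flat, 76 by 150 by 34 mm. Origin at the centre of its underside.
- beaker: Bystander: clear plastic beaker, 60 mm across, 75 mm tall. Origin at the centre of its underside.
Mind the look-alikes: they are no part of the job. Leave any blue or purple look-alike of the old0 alone.

How it is judged:
By the outcome, as a careful person would: the job done as asked, in the order asked, and still so for the second after the job is handed in, with the robot touching nothing.
Of old0, old1, old2 only 2 to 3 are there at a start; the rules pass over those that are not, and their reading is None.
Of new0, new1, new2 only 2 to 3 are there at a start; the rules pass over those that are not, and their reading is None.
At some moment in a run one of new0, new1, new2, old0, old1, old2 may be knocked a few centimetres aside while the robot is not near it.
Once in a run the grip may slacken for a moment while it holds something.
It also fails if it takes over 210 s, if anything falls off the work surface, if the arm or the gripper's body presses on something with over 40 N, if the wrist force passes 120 N, or if a joint passes its speed limit or range.

## Working session

There is one attempt and no reset: what is moved stays moved. The work goes in short steps, Python scripts to look and compute and a shell command to move; the robot and the scene stay as the last step left them, time stands still between calls to the robot, and variables do not carry over. Pictures are saved under pics/ and viewed, and the job is handed in when it is done.

```bash
mkdir -p pics; ls
python3 - <<'E'
from rig import r
import cv2, numpy as np
print(r.state())
for n in("side","top"):
    p,d=r.get_image(n); cv2.imwrite(f"pics/{n}0.png",p[:,:,::-1]); np.savez(f"pics/{n}0.npz",p=p,d=d)
    print(n,r.camera_info(n))
E
```

```text
pics
{'clock': 0.0, 'joints': array([-78.64157482,  24.93659588,   1.43020931,  90.19002974,
        -0.6621491 ,  64.97209493,  -4.30505284]), 'joint_velocities': array([ 0.0552485 ,  0.04251703,  0.01324517,  0.00110041,  0.11761831,
       -0.02097323,  0.04448868]), 'joint_torque': array([-7.79956772e-04, -6.67868543e+01,  9.84417424e-01, -3.14464688e+01,
       -6.06047432e-02,  4.31048311e-02,  1.87961491e-04]), 'position': array([185.11345863, 596.41993491, 225.93702032]), 'tool_rot': array([-1.79910103e+02,  1.01940437e-02,  1.62758516e+02]), 'contact_force': array([-0.76569641,  0.13013363, -0.65570422]), 'ft_torque': array([ 0.03653112,  0.01268939, -0.02556913]), 'width': 92.0133412012592}
side {'mtx': array([[516.82939118,   0.        , 276.70906872],
       [  0.        , 516.82939118, 213.64978411],
       [  0.        ,   0.        ,   1.        ]]), 'T': array([[-8.20260830e-01, -4.34403598e-01,  3.72109776e-01,
         1.77004307e+02],
       [-5.71721746e-01,  6.02754928e-01, -5.56615434e-01,
         6.66757876e+02],
       [ 1.75047467e-02, -6.69313089e-01, -7.42774241e-01,
         9.94829047e+02],
       [ 0.00000000e+00,  0.00000000e+00,  0.00000000e+00,
         1.00000000e+00]])}
top {'mtx': array([[418.31596501,   0.        , 278.27168748],
       [  0.        , 418.31596501, 214.21550252],
       [  0.        ,   0.        ,   1.        ]]), 'T': array([[-3.03795792e-02, -9.97502931e-01,  6.37572210e-02,
         5.28251495e+02],
       [-9.99470425e-01,  3.10597310e-02,  9.70371381e-03,
         4.01853377e+00],
       [-1.16597651e-02, -6.34286621e-02, -9.97918261e-01,
         1.20705796e+03],
       [ 0.00000000e+00,  0.00000000e+00,  0.00000000e+00,
         1.00000000e+00]])}
```

View pics/top0.png

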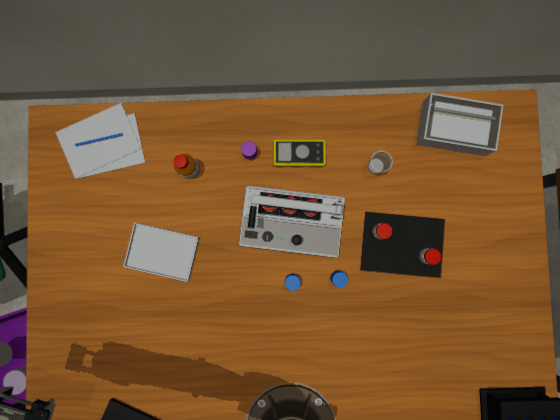

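View pics/side0.png

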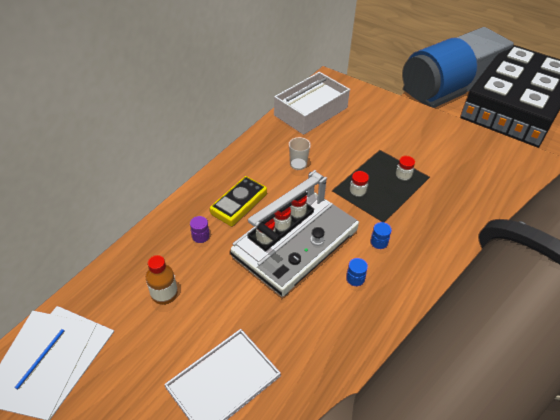

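The top view shows the shaker at (292,222), three red-capped jars in it under the lever (269–312, 205), two fresh jars on the mat at (384,231) and (431,256), and the tray at (161,252). The look-alikes are blue at (292,282) and (340,279) and purple at (249,150). Next I'll enlarge both views for detail.

```bash
cat > h.py <<'E'
import cv2, numpy as np
from rig import r
def info(n):
    c=r.camera_info(n); return np.array(c["mtx"]),np.array(c["T"])
def ray(n,u,v):
    K,T=info(n); d=T[:3,:3]@np.linalg.solve(K,[u,v,1.]); return T[:3,3],d
def onz(n,u,v,z):
    o,d=ray(n,u,v); return o+d*(z-o[2])/d[2]
def proj(n,p):
    K,T=info(n); q=T[:3,:3].T@(np.array(p)-T[:3,3]); q=K@q; return q[:2]/q[2]
def two(a,b):
    o1,d1=ray("top",*a);o2,d2=ray("side",*b)
    A=np.stack([d1,-d2],1); s=np.linalg.lstsq(A,o2-o1,rcond=None)[0]
    p,q=o1+s[0]*d1,o2+s[1]*d2; return (p+q)/2,np.linalg.norm(p-q)
def snap(n,tag):
    p,d=r.get_image(n); cv2.imwrite(f"pics/{n}{tag}.png",p[:,:,::-1]); np.savez(f"pics/{n}{tag}.npz",p=p,d=d); return p,d
def crop(p,x0,y0,x1,y1,f,name):
    cv2.imwrite(f"pics/{name}.png",cv2.resize(p[y0:y1,x0:x1,::-1],None,fx=f,fy=f,interpolation=cv2.INTER_CUBIC))
def pts(d,n):
    K,T=info(n); v,u=np.mgrid[:d.shape[0],:d.shape[1]]
    q=np.stack([(u-K[0,2])/K[0,0]*d,(v-K[1,2])/K[1,1]*d,d],-1); return q@T[:3,:3].T+T[:3,3]
def red(p):
    a=p.astype(int); return ((a[...,0]>110)&(a[...,1]<60)&(a[...,2]<60)).astype(np.uint8)
def blobs(p,amin=20):
    n,l,s,c=cv2.connectedComponentsWithStats(red(p)); return [(s[i,4],c[i].round(1),s[i,:4]) for i in range(1,n) if s[i,4]>=amin]
E
python3 - <<'E'
from h import *
t=np.load("pics/top0.npz");s=np.load("pics/side0.npz")
crop(t["p"],225,175,365,270,5.5,"tc");crop(s["p"],220,165,370,305,4,"sc")
for n,q in(("top",t),("side",s)):
    X=pts(q["d"],n)
    for a,c,b in blobs(q["p"]): print(n,a,c,b,X[int(c[1]),int(c[0])].round(0), onz(n,*c,54).round(0))
X=pts(t["d"],"top")
for lo,hi,m in((40,48,"housing"),):
    M=((X[...,2]>lo)&(X[...,2]<hi)).astype(np.uint8)
    M[:, :200]=0; M[:,360:]=0; M[:180]=0;M[265:]=0
    print(M.sum(), cv2.minAreaRect(X[M>0][:,:2].astype(np.float32)))
a=t["p"].astype(int)
M=((a.min(-1)>140)).astype(np.uint8); M[:,:110]=0;M[:,210:]=0;M[:215]=0;M[290:]=0
cs=max(cv2.findContours(M,0,2)[0],key=cv2.contourArea); w=np.array([onz("top",*c[0],16)[:2] for c in cs],np.float32); print("tray16",cv2.minAreaRect(w))
M=((a.max(-1)<40)).astype(np.uint8);M[:,:350]=0;M[:,455:]=0;M[:200]=0;M[285:]=0
cs=max(cv2.findContours(M,0,2)[0],key=cv2.contourArea); w=np.array([onz("top",*c[0],3)[:2] for c in cs],np.float32); print("mat",cv2.minAreaRect(w))
E
```

```text
top 144 [179.7 160.8] [174 154  13  14] [749. 271. 121.] [760. 286.  54.]
top 29 [268.6 208.3] [264 207  11   4] [616.  41. 108.] [619.  41.  54.]
top 191 [384.  230.7] [377 223  15  16] [ 549. -273.   59.] [ 548. -274.   54.]
top 193 [432.7 256.2] [425 249  16  16] [ 475. -400.   58.] [ 474. -403.   54.]
side 156 [406.8 162.1] [399 156  16  13] [ 470. -394.   58.] [ 470. -399.   54.]
side 193 [360.  177.4] [352 171  17  15] [ 545. -272.   55.] [ 544. -271.   54.]
side 64 [300.3 201.4] [293 196  14  11] [599. -62. 109.] [ 624. -107.   54.]
side 107 [283.3 213.7] [275 207  16  13] [612. -10. 106.] [635. -48.  54.]
side 60 [270.4 223.7] [265 219  10  10] [618.  34. 107.] [642.  -3.  54.]
side 230 [155.7 263.8] [148 256  18  18] [741. 274. 121.] [782. 245.  54.]
2675 ((582.2903442382812, -21.07318115234375), (277.87091064453125, 169.099853515625), 81.31108093261719)
tray16 ((506.7613525390625, 349.856201171875), (179.37808227539062, 127.51217651367188), 75.34146118164062)
mat ((508.55438232421875, -335.5435791015625), (226.48683166503906, 165.96200561523438), 82.82483673095703)
```

```bash
ls pics
```

```text
sc.png
side0.npz
side0.png
tc.png
top0.npz
top0.png
```

View pics/tc.png

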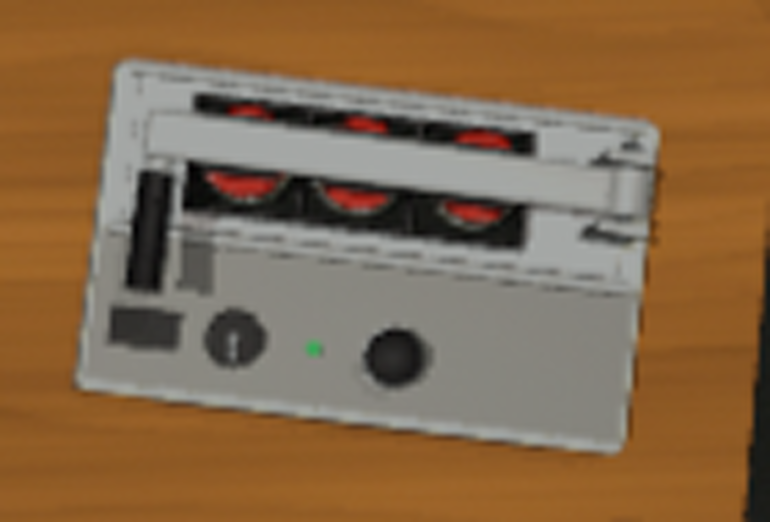

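View pics/sc.png

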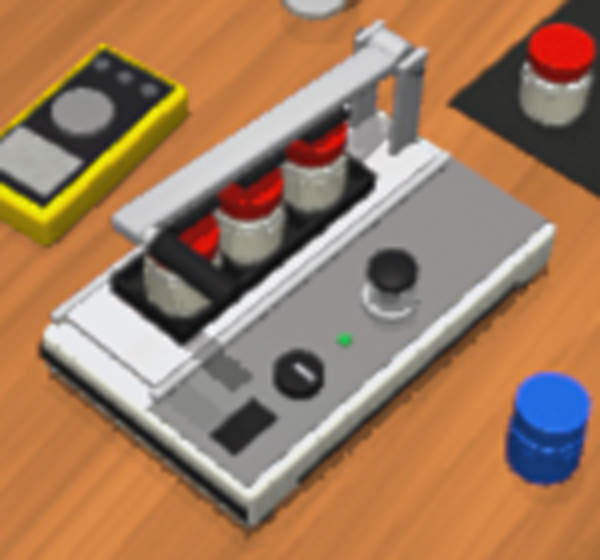

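The crops show the hinge bracket at the right (-y) end and all three old jars in their bays. The plunger is at crop (395,357), which is top pixel (296.9,239.9), and the handle is near the left end. Now I'll fit the shaker's pose and check it in both views.

```bash
cat >> h.py <<'E'
def setpose(x,y,yaw):
    c,s=np.cos(np.radians(yaw)),np.sin(np.radians(yaw)); R=np.array([[c,-s,0],[s,c,0],[0,0,1]]); o=np.array([x,y,0.])
    return lambda p: o+R@np.array(p,float), lambda w: R.T@(np.array(w,float)-o)
E
python3 - <<'E'
from h import *
t=np.load("pics/top0.npz");s=np.load("pics/side0.npz")
X=pts(t["d"],"top"); Y=pts(s["d"],"side")
def win(X,u0,v0,u1,v1):
    M=np.zeros(X.shape[:2],bool);M[v0:v1,u0:u1]=1;return M
W=win(X,225,175,365,270)
for lo,hi in((118,150),(75,86)):
    M=W&(X[...,2]>lo)&(X[...,2]<hi); print(lo,M.sum(),cv2.minAreaRect(X[M][:,:2].astype(np.float32)),np.median(X[M],0))
# housing outline from image brightness
a=t["p"].astype(int)
M=((a.max(-1)-a.min(-1)<35)&(a.max(-1)>90)&W).astype(np.uint8)
M=cv2.morphologyEx(M,cv2.MORPH_CLOSE,np.ones((15,15),np.uint8))
cs=max(cv2.findContours(M,0,2)[0],key=cv2.contourArea); w=np.array([onz("top",*c[0],44)[:2] for c in cs],np.float32); print("hous",cv2.minAreaRect(w))
# plunger (dark circle)
M=((a.max(-1)<50)&win(X,285,232,306,250)).astype(np.uint8);mm=cv2.moments(M,True);pu=(mm['m10']/mm['m00'],mm['m01']/mm['m00']);print("pl",mm['m00'],pu,onz("top",*pu,79.5))
b=s["p"].astype(int)
M=((b.max(-1)<60)&win(Y,308,225,328,239)).astype(np.uint8);mm=cv2.moments(M,True);pv=(mm['m10']/mm['m00'],mm['m01']/mm['m00']);print("pl side",mm['m00'],pv,onz("side",*pv,77))
print(two(pu,pv))
F,B=setpose(592.2,-22.6,-8.7)
print("plunger local",B(onz("top",*pu,79.5)))
for n,q in(("top",t["p"]),("side",s["p"])):
    im=cv2.resize(q,None,fx=4,fy=4,interpolation=cv2.INTER_CUBIC)
    for p,col in [((30,y,108),(0,255,0)) for y in(-46,10,66)]+[((x,y,44),(0,255,255)) for x in(-95,75) for y in(-140,140)]+[((-44,104,122),(255,255,0)),((12,104,122),(255,255,0)),((30,-116,122),(255,0,255))]:
        u=proj(n,F(p)); cv2.circle(im,tuple(int(i*4+2) for i in u),3,col,-1)
    x0,y0,x1,y1=(225,175,365,270) if n=="top" else (220,165,370,305)
    cv2.imwrite(f"pics/ov_{n}.png",im[y0*4:y1*4,x0*4:x1*4,::-1])
E
```

```text
118 1089 ((606.38818359375, -31.93311309814453), (84.58245086669922, 248.95135498046875), 0.5361807346343994) [617.42593508 -24.44208936 136.23475475]
75 112 ((568.601806640625, -41.057586669921875), (105.48300170898438, 186.34339904785156), 1.0605087280273438) [532.24381997 -30.73290054  78.45874818]
hous ((582.5091552734375, -20.324905395507812), (278.3855895996094, 169.65036010742188), 81.37187194824219)
pl 77.0 (296.38961038961037, 239.44155844155844) [530.8257675  -31.65826422  79.5       ]
pl side 92.0 (317.9021739130435, 232.42391304347825) [525.76629308 -28.8288928   77.        ]
(array([529.44743002, -32.65576042,  70.97132416]), np.float64(3.1514696155270348))
plunger local [-59.29789315 -18.23755555  79.5       ]
```

View pics/ov_top.png

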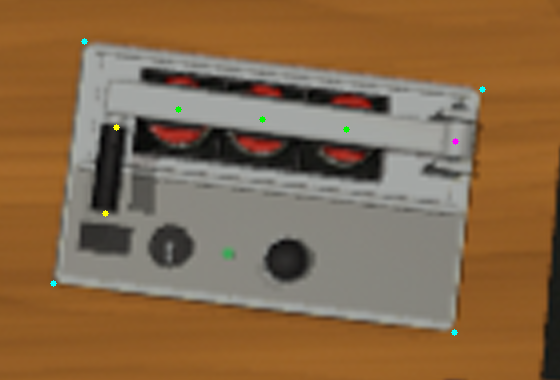

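View pics/ov_side.png

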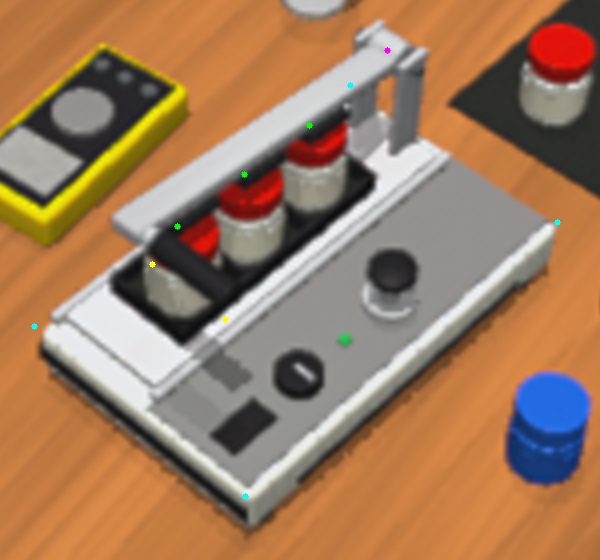

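Run:
```python
from h import *
t=np.load("pics/top0.npz");s=np.load("pics/side0.npz")
F,B=setpose(592.2,-22.6,-8.7)
for n,q in(("top",t),("side",s)):
    X=pts(q["d"],n); L=(X-F((0,0,0)))@np.linalg.inv(np.eye(3)) 
    R=np.stack([F((1,0,0))-F((0,0,0)),F((0,1,0))-F((0,0,0)),[0,0,1]]); L=L@R.T
    print(n)
    for y in range(-120,121,20):
        M=(abs(L[...,0]-30)<8)&(abs(L[...,1]-y)<5)&(L[...,2]>115)&(L[...,2]<170)
        M2=(abs(L[...,0]+20)<20)&(abs(L[...,1]-y)<10)&(L[...,2]>95)&(L[...,2]<170)
        print(y,M.sum(),np.median(L[M],0).round(1) if M.any() else "", "handle" ,M2.sum(),np.median(L[M2],0).round(1) if M2.any() else "")
    # bench, mat cap reference
    W=(L[...,0]>-90)&(L[...,0]<-70)&(abs(L[...,1])<120)&(L[...,2]>20); print("panel z",np.median(L[W][:,2]))
    M=(abs(L[...,0]+20)<35)&(L[...,1]>85)&(L[...,1]<125)&(L[...,2]>95); P=L[M]; print("handle pts",len(P),P.min(0),P.max(0),np.median(P,0))
```

```text
top
-120 24 [  30.4 -120.3  130.7] handle 0 
-100 25 [  30.1 -100.2  129.3] handle 0 
-80 23 [ 30.3 -80.1 130.6] handle 0 
-60 24 [ 31.  -60.3 133. ] handle 0 
-40 26 [ 29.7 -40.3 134.7] handle 0 
-20 24 [ 29.6 -20.2 136.7] handle 0 
0 24 [ 3.090e+01 -1.000e-01  1.383e+02] handle 0 
20 27 [ 29.8  19.4 140.4] handle 0 
40 25 [ 29.6  39.7 142.7] handle 0 
60 24 [ 29.7  59.8 143.2] handle 0 
80 25 [ 30.2  80.  145.3] handle 0 
100 27 [ 29.8  99.9 146.6] handle 102 [-20.  101.2 148.8]
120 0  handle 8 [-21.6 111.1 145.4]
panel z 44.571431396168464
handle pts 161 [-44.50722719  93.82774912 140.32710863] [ 14.40601631 111.88117382 155.67800905] [-15.92373447 102.05743999 148.50555452]
side
-120 10 [  30.3 -119.2  131.1] handle 0 
-100 15 [  30.7 -100.   129. ] handle 0 
-80 18 [ 29.2 -80.  131. ] handle 0 
-60 19 [ 30.  -60.  132.3] handle 0 
-40 17 [ 28.8 -38.7 135.4] handle 0 
-20 16 [ 27.5 -20.  137.1] handle 0 
0 19 [ 3.090e+01 -1.000e-01  1.389e+02] handle 0 
20 18 [ 29.9  19.7 140.4] handle 0 
40 21 [ 29.6  40.6 142.4] handle 0 
60 21 [ 29.   58.7 144.7] handle 0 
80 20 [ 28.3  79.7 145.6] handle 0 
100 19 [ 30.2  99.8 147.6] handle 99 [-21.1 105.2 149.5]
120 0  handle 40 [-20.6 111.3 144.8]
panel z 45.288647699007015
handle pts 221 [-47.19693344  93.90270588 134.47167478] [ 14.94204559 113.85048628 154.39985787] [-20.33542158 106.71009309 148.17732855]
```

```bash
cat >> h.py <<'E'
F,B=setpose(592.2,-22.6,-8.7)
from scipy.spatial.transform import Rotation as Ro
def plan(p,yaw=171.3):
    s=r.state(); R=Ro.from_euler("xyz",s["tool_rot"],degrees=True).as_matrix()
    d=R.T@(np.array(p,float)-s["position"]); dy=(yaw-s["tool_rot"][2]+180)%360-180
    print("to",np.round(p,1),"shift",d.round(1),"spin",round(-dy,1))
def st():
    s=r.state(); print("t",round(s["clock"],2),"pos",s["position"].round(1),"local",B(s["position"]).round(1),"rot",s["tool_rot"].round(1),"F",s["contact_force"].round(1),"w",round(s["width"],1),"J",s["joints"].round(0))
E
python3 - <<'E'
from h import *
st(); plan(F((-16,103,230))); plan(F((-16,103,124)))
E
```

```text
t 0.1 pos [185.1 596.5 226. ] local [-496.1  550.4  226. ] rot [-179.9    0.   162.8] F [-0.4  0.6 -0.1] w 92.0 J [-79.  25.   1.  90.  -1.  65.  -4.]
to [592.   81.6 230. ] shift [-541.2 -371.2   -3.4] spin -8.5
to [592.   81.6 124. ] shift [-541.2 -371.   102.6] spin -8.5
```

```bash
python3 -m creep '[[0,[-30,-20,0],-1],[0,[-75,-51,0],-3],[0,[-120,-82,0],-5],[0,[-165,-113,0],-7],[0,[-210,-144,0],-8.5],[0,[-255,-175,0],-8.5],[0,[-300,-206,0],-8.5],[0,[-340,-233,0],-8.5]]'
python3 - <<'E'
from h import *
st(); plan(F((-16,103,230)))
E
```

```text
clock: 1.1
position: [441.7, 271.2, 226.3]
tool_rot: [-179.9, -0.0, 171.2]
contact_force: [0.1, 1.3, -0.0]
width: 91.6
t 1.1 pos [441.7 271.2 226.3] local [-193.2  267.6  226.3] rot [-179.9   -0.   171.2] F [ 0.1  1.3 -0. ] w 91.6 J [-44.  15.   8. 105.  -2.  60.  46.]
to [592.   81.6 230. ] shift [-177.4 -164.4   -3.5] spin -0.1
```

```bash
python3 -m creep '[[0,[-35,-32,0],0],[0,[-75,-70,0],0],[0,[-115,-107,0],0],[0,[-150,-140,0],0],[0,[-177,-164,0],0],[0,[-177,-164,30],0],[0,[-177,-164,55],0],[0,[-177,-164,55],0]]'
python3 - <<'E'
from h import *
st(); plan(F((-16,103,124)))
a,_=snap("side","1"); crop(a,200,100,400,300,3,"s1")
E
```

```text
clock: 2.1
position: [590.0, 81.7, 169.5]
tool_rot: [-179.8, -0.2, 171.2]
contact_force: [0.4, 0.0, 0.3]
width: 91.8
t 2.1 pos [590.   81.7 169.5] local [-18.  102.8 169.5] rot [-179.8   -0.2  171.2] F [0.4 0.  0.3] w 91.8 J [-23.  25.  13.  99.  -7.  57.  75.]
to [592.   81.6 124. ] shift [-2.2  0.4 45.5] spin -0.1
```

View pics/s1.png

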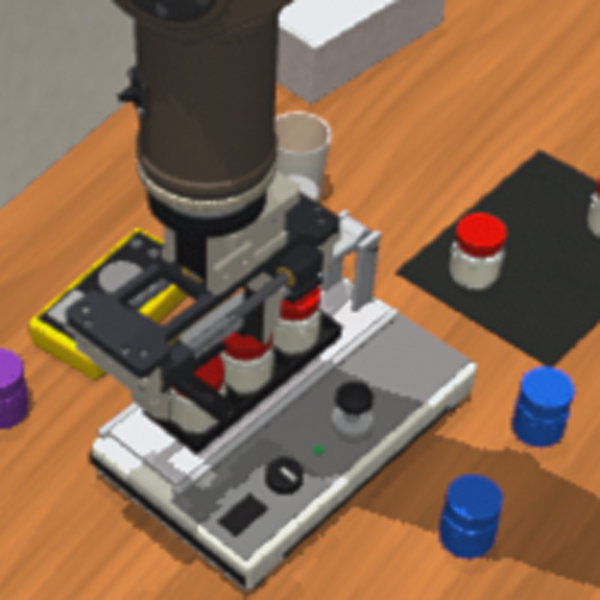

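The fingers straddle the handle, which sits at crop (205,390). Descend and close.

```bash
python3 -m creep '[[0,[0,0,22],0],[0,[0,0,45],0],[0,[0,0,45],0],[1,[0,0,45],0],[1,[0,0,45],0],[1,[0,0,45],0],[1,[0,0,45],0],[1,[0,0,45],0]]' 15
python3 - <<'E'
from h import *
st()
q0=.09
for k in range(1,25):
    q=q0+(1.8-q0)*k/24
    print(k,[round(x) for x in (220*(np.cos(q)-np.cos(q0)), -220*(np.sin(q)-np.sin(q0)))],end=" ")
E
```

```text
clock: 3.15
position: [590.9, 81.8, 126.1]
tool_rot: [-179.9, -0.1, 171.2]
contact_force: [0.7, -0.0, -0.5]
width: 46.4
t 3.15 pos [590.9  81.8 126.1] local [-17.1 103.  126.1] rot [-1.799e+02 -1.000e-01  1.712e+02] F [ 0.7 -0.  -0.5] w 46.4 J [-22.  28.  13. 102.  -8.  51.  75.]
1 [-2, -16] 2 [-5, -31] 3 [-9, -46] 4 [-14, -61] 5 [-21, -75] 6 [-28, -89] 7 [-36, -102] 8 [-45, -115] 9 [-55, -127] 10 [-66, -138] 11 [-78, -149] 12 [-90, -159] 13 [-103, -167] 14 [-117, -175] 15 [-131, -182] 16 [-146, -188] 17 [-161, -192] 18 [-176, -196] 19 [-191, -198] 20 [-207, -200] 21 [-223, -200] 22 [-238, -199] 23 [-254, -197] 24 [-269, -194]
```

Fingers close slowly; allow more time.

```bash
python3 -m creep '[[1,[0,0,1],0],[1,[0,0,1],0],[1,[0,0,1],0],[1,[0,0,1],0],[1,[0,0,1],0],[1,[0,0,1],0]]' 15; python3 -c "
from h import *
st()"
```

```text
clock: 3.9
position: [590.9, 82.4, 125.1]
tool_rot: [-179.9, -0.1, 171.3]
contact_force: [0.8, 3.8, -1.9]
width: 17.5
t 3.9 pos [590.9  82.4 125.1] local [-17.2 103.6 125.1] rot [-1.799e+02 -1.000e-01  1.713e+02] F [ 0.8  3.8 -1.9] w 17.5 J [-22.  28.  13. 102.  -8.  51.  75.]
```

Gripped: 17.5 mm on the 18 mm bar. Swing the first third of the arc.

```bash
python3 -m creep '[[1,[0,-2,-16],0],[1,[0,-5,-31],0],[1,[0,-9,-46],0],[1,[0,-14,-61],0],[1,[0,-21,-75],0],[1,[0,-28,-89],0],[1,[0,-36,-102],0],[1,[0,-45,-115],0]]' 20; python3 -c "
from h import *
st()"
```

```text
clock: 4.9
position: [584.2, 37.9, 241.4]
tool_rot: [-179.9, -0.1, 171.3]
contact_force: [1.2, 3.2, -0.8]
width: 22.3
t 4.9 pos [584.2  37.9 241.4] local [-17.1  58.5 241.4] rot [-1.799e+02 -1.000e-01  1.713e+02] F [ 1.2  3.2 -0.8] w 22.3 J [-20.  21.  15.  95.  -6.  65.  78.]
```

Opening now reads 22.3 mm, wider than the bar, so I'll look before going on.

Run:
```python
from h import *
a,_=snap("side","2"); crop(a,200,80,400,280,3,"s2"); st()
```

```text
t 4.95 pos [584.6  37.  243.3] local [-16.5  57.8 243.3] rot [-180.     0.   171.2] F [-5.9 18.9 13.5] w 19.9 J [-20.  21.  15.  95.  -6.  65.  78.]
```

View pics/s2.png

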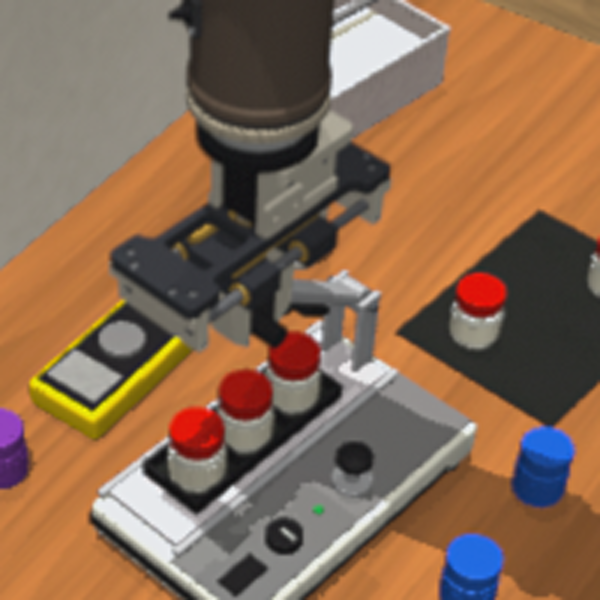

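The lever has come up and the handle, at crop (265,325), is still between the fingers. The grip slackened briefly, so let it re-close.

```bash
python3 -m creep '[[1,[0,0,0],0],[1,[0,0,0],0],[1,[0,0,0],0]]' 20
python3 - <<'E'
from h import *
st()
a,d=r.get_image("side"); X=pts(d,"side")
R=np.stack([F((1,0,0))-F((0,0,0)),F((0,1,0))-F((0,0,0)),[0,0,1]]); L=(X-F((0,0,0)))@R.T
for y in range(-100,40,20):
    M=(abs(L[...,0]-30)<8)&(abs(L[...,1]-y)<5)&(L[...,2]>125)&(L[...,2]<320)
    if M.any(): print(y,M.sum(),np.median(L[M],0).round(1))
E
```

```text
clock: 5.32
position: [584.6, 37.8, 244.4]
tool_rot: [179.9, 0.0, 171.2]
contact_force: [-0.5, 5.5, 5.5]
width: 17.4
t 5.33 pos [584.6  37.8 244.4] local [-16.6  58.5 244.4] rot [179.9   0.  171.2] F [-0.5  5.5  5.5] w 17.4 J [-20.  20.  15.  95.  -6.  65.  78.]
-100 6 [  28.3 -101.9  140.2]
-80 4 [ 31.6 -80.2 156.7]
-60 7 [ 30.6 -57.5 174.2]
-40 11 [ 24.9 -41.2 169.2]
```

```bash
python3 - <<'E'
import numpy as np
q0=.654
for k in range(1,17):
    q=q0+(1.80-q0)*k/16
    print(k,[round(x) for x in (220*(np.cos(q)-np.cos(q0)), -220*(np.sin(q)-np.sin(q0)))],end=" ")
E
python3 -m creep '[[1,[0,-10,-12],0],[1,[0,-20,-23],0],[1,[0,-31,-33],0],[1,[0,-43,-42],0],[1,[0,-56,-51],0],[1,[0,-69,-59],0],[1,[0,-82,-65],0],[1,[0,-82,-65],0]]' 20; python3 -c "
from h import *
st()"
```

```text
1 [-10, -12] 2 [-21, -24] 3 [-33, -34] 4 [-45, -44] 5 [-58, -53] 6 [-72, -61] 7 [-86, -67] 8 [-100, -73] 9 [-115, -78] 10 [-131, -82] 11 [-146, -84] 12 [-162, -86] 13 [-178, -86] 14 [-193, -85] 15 [-209, -83] 16 [-225, -80] clock: 6.38
position: [572.4, -43.7, 312.4]
tool_rot: [179.8, 0.2, 171.2]
contact_force: [-3.0, 6.7, 15.2]
width: 17.0
t 6.38 pos [572.4 -43.7 312.4] local [-16.4 -23.8 312.4] rot [179.8   0.2 171.2] F [-3.   6.7 15.2] w 17.0 J [-14.  17.  17.  91.  -5.  73.  85.]
```

```bash
python3 -m creep '[[1,[0,-16,-4],0],[1,[0,-33,-8],0],[1,[0,-52,-12],0],[1,[0,-71,-14],0],[1,[0,-90,-14],0],[1,[0,-108,-13],0],[1,[0,-126,-11],0],[1,[0,-140,-9],0]]' 20
python3 - <<'E'
from h import *
st()
a,_=snap("side","3"); crop(a,200,20,400,220,3,"s3")
E
```

```text
clock: 7.38
position: [550.9, -183.6, 321.7]
tool_rot: [179.8, 0.3, 171.1]
contact_force: [3.4, 2.0, 3.5]
width: 17.1
t 7.38 pos [ 550.9 -183.6  321.7] local [ -16.5 -165.4  321.7] rot [179.8   0.3 171.1] F [3.4 2.  3.5] w 17.1 J [ -2.  17.  21.  90.  -6.  74. 101.]
```

View pics/s3.png

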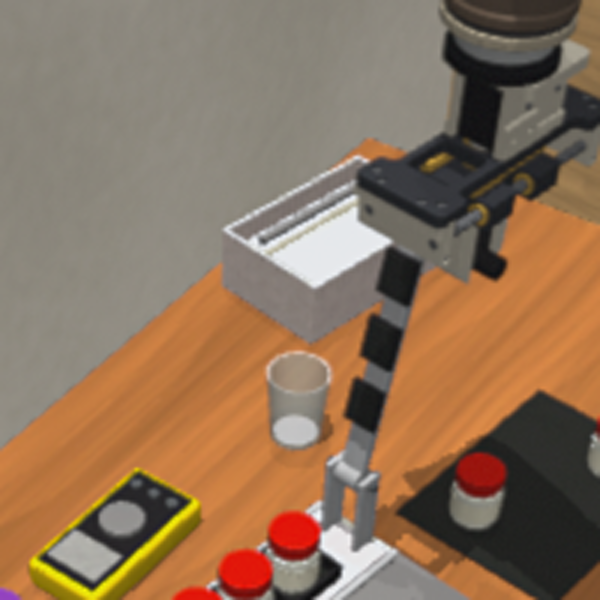

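The lever is past upright, and the handle position gives q ≈ 1.797. Nudge it against the stop.

```bash
python3 -m creep '[[1,[0,-2,0.5],0],[1,[0,-4,1],0],[1,[0,-5,1],0],[1,[0,-5,1],0]]' 20; python3 -c "
from h import *
st()"
```

```text
clock: 7.92
position: [550.9, -183.7, 321.6]
tool_rot: [179.3, 0.3, 171.3]
contact_force: [0.0, 16.8, 12.0]
width: 17.4
t 7.92 pos [ 550.9 -183.7  321.6] local [ -16.5 -165.5  321.6] rot [179.3   0.3 171.3] F [ 0.  16.8 12. ] w 17.4 J [ -2.  17.  21.  89.  -7.  74. 101.]
```

Stop reached: it pushes back with about 17 N and doesn't move. Back off, release and rise.

```bash
python3 -m creep '[[0,[0,3,0],0],[0,[0,3,0],0],[0,[0,3,0],0],[0,[0,3,0],0],[0,[0,3,0],0],[0,[0,3,-20],0],[0,[0,3,-45],0],[0,[0,3,-75],0]]' 20
python3 - <<'E'
from h import *
st()
for n in("side","top"):
    a,d=snap(n,"4")
    for ar,c,b in blobs(a): print(n,ar,c,b,onz(n,*c,49).round(1),onz(n,*c,100).round(1), "shaker-local",B(onz(n,*c,100)).round(1))
E
```

```text
clock: 8.93
position: [550.5, -181.5, 397.1]
tool_rot: [179.3, 0.3, 171.3]
contact_force: [0.3, 0.0, 0.0]
width: 90.7
t 8.93 pos [ 550.5 -181.5  397.1] local [ -17.2 -163.4  397.1] rot [179.3   0.3 171.3] F [0.3 0.  0. ] w 90.7 J [ -2.  16.  21.  81.  -6.  84. 100.]
side 157 [406.8 162.1] [399 156  16  14] [ 471.3 -404.5   49. ] [ 455.4 -346.7  100. ] shaker-local [ -86.2 -341.1  100. ]
side 147 [360.1 176.6] [353 171  15  12] [ 547.3 -279.2   49. ] [ 527.3 -228.2  100. ] shaker-local [ -33.  -213.1  100. ]
side 205 [297.5 198.1] [290 191  17  16] [ 638.4 -116.4   49. ] [613.5 -74.1 100. ] shaker-local [ 28.9 -47.7 100. ]
side 224 [281.4 210.9] [273 203  18  17] [646.7 -56.3  49. ] [621.3 -17.3 100. ] shaker-local [ 28.    9.6 100. ]
side 237 [265.2 223.7] [257 216  18  17] [654.7   1.1  49. ] [629.  37. 100.] shaker-local [ 27.3  64.5 100. ]
side 230 [155.7 263.8] [148 256  18  18] [785.2 242.4  49. ] [752.4 265.2 100. ] shaker-local [114.8 308.8 100. ]
top 141 [179.7 160.9] [174 154  13  14] [760.6 287.1  49. ] [750.4 274.6 100. ] shaker-local [111.4 317.7 100. ]
top 193 [269.5 201.7] [262 194  16  17] [637.8  38.6  49. ] [633.   37.1 100. ] shaker-local [ 31.3  65.2 100. ]
top 195 [290.2 203.9] [282 196  17  17] [629.9 -18.7  49. ] [625.4 -17.7 100. ] shaker-local [ 32.1   9.9 100. ]
top 203 [311.7 206.4] [304 199  16  16] [621.1 -78.1  49. ] [617.  -74.5 100. ] shaker-local [ 32.3 -47.5 100. ]
```

View pics/top4.png

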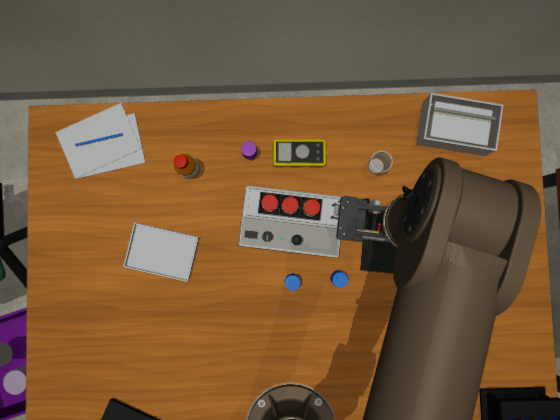

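View pics/side4.png

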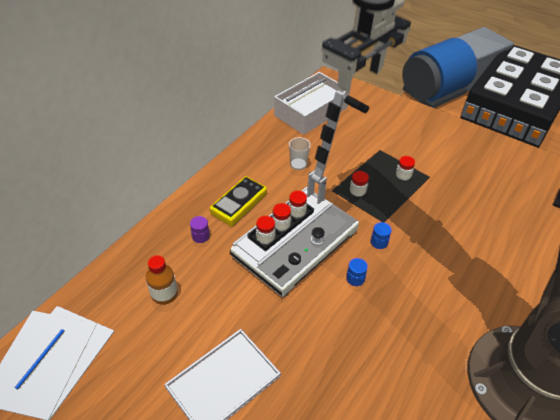

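The lever stands fully back. The old caps are at top (269.5,201.7), (290,204) and (312,206), within about 1 mm of the bay centres, so the shaker pose holds. Go over old2 with the jaws turned across the row.

```bash
python3 -m creep '[[0.3,[-10,35,0],0],[0.3,[-20,80,0],0],[0.3,[-30,125,0],10],[0.3,[-40,170,0],20],[0.3,[-47,210,20],30],[0.3,[-47,228,50],40],[0.3,[-47,228,90],50],[0.3,[-47,228,130],60]]' 20
python3 - <<'E'
from h import *
st(); plan(F((30,65,150)),81.3); plan(F((30,65,74)),81.3)
E
```

```text
clock: 10.02
position: [634.0, 37.5, 271.1]
tool_rot: [179.2, -0.2, 111.0]
contact_force: [-0.6, 0.2, 0.0]
width: 64.4
t 10.03 pos [634.   37.5 271.1] local [ 32.2  65.7 271.1] rot [179.2  -0.2 111. ] F [-0.6  0.2  0. ] w 64.4 J [-26.  25.  27.  87. -12.  70.  24.]
to [631.7  37.1 150. ] shift [ -0.  -4. 121.] spin 29.7
to [631.7  37.1  74. ] shift [ -0.3  -5.1 197. ] spin 29.7
```

```bash
python3 -m creep '[[0.3,[0,-1,30],10],[0.3,[0,-3,70],20],[0.3,[0,-4,100],30],[0.3,[0,-4,121],30],[0.3,[0,-5,150],30],[0.3,[0,-5,175],30],[0.3,[0,-5,197],30],[0.3,[0,-5,197],30]]' 20
python3 - <<'E'
from h import *
st(); plan(F((30,65,74)),81.3)
E
```

```text
clock: 11.02
position: [630.0, 37.3, 72.0]
tool_rot: [179.6, -0.5, 81.0]
contact_force: [0.1, 0.4, 0.0]
width: 64.1
t 11.03 pos [630.   37.3  72. ] local [28.3 65.  72. ] rot [179.6  -0.5  81. ] F [0.1 0.4 0. ] w 64.1 J [-27.  36.  28. 101. -23.  48.   3.]
to [631.7  37.1  74. ] shift [ 0.1  1.7 -2. ] spin -0.3
```

```bash
python3 -m creep '[[0.3,[0,2,-2],0],[1,[0,2,-2],0],[1,[0,2,-2],0],[1,[0,2,-2],0],[1,[0,2,-2],0],[1,[0,2,-2],0],[1,[0,2,-10],0],[1,[0,2,-30],0]]' 25
python3 - <<'E'
from h import *
st()
E
```

```text
clock: 12.02
position: [631.0, 36.7, 102.1]
tool_rot: [179.7, -0.5, 81.0]
contact_force: [0.2, -0.2, -0.9]
width: 43.0
t 12.03 pos [631.   36.7 102.1] local [ 29.4  64.5 102.1] rot [179.7  -0.5  81. ] F [ 0.2 -0.2 -0.9] w 43.0 J [-27.  35.  30.  99. -22.  52.   2.]
```

The jar is held at the cap: 43.0 mm opening, 0.9 N extra weight. Check the tray's position in both views while lifting.

```bash
python3 -m creep '[[1,[0,0,-30],0],[1,[0,0,-60],0],[1,[0,0,-75],0]]' 25
python3 - <<'E'
from h import *
st()
for n,(u0,v0,u1,v1) in (("top",(110,215,210,290)),("side",(150,320,290,420))):
    q=np.load(f"pics/{n}4.npz"); a=q["p"].astype(int)
    M=((a.max(-1)-a.min(-1)<40)&(a.max(-1)>60)).astype(np.uint8); W=np.zeros_like(M);W[v0:v1,u0:u1]=1;M*=W
    cs=max(cv2.findContours(M,0,2)[0],key=cv2.contourArea); w=np.array([onz(n,*c[0],16)[:2] for c in cs],np.float32); print(n,cv2.minAreaRect(w),cv2.boundingRect(cs))
    X=pts(q["d"],n); G=(abs(X[...,0]-507)<30)&(abs(X[...,1]-350)<40); print("floor z",np.median(X[G][:,2]))
E
```

```text
clock: 12.4
position: [631.5, 36.0, 179.9]
tool_rot: [179.5, -0.5, 81.0]
contact_force: [0.2, -0.9, -1.8]
width: 43.3
t 12.4 pos [631.5  36.  179.9] local [ 30.   63.8 179.9] rot [179.5  -0.5  81. ] F [ 0.2 -0.9 -1.8] w 43.3 J [-29.  30.  32.  95. -18.  60.  -0.]
top ((508.1723327636719, 352.79217529296875), (192.64959716796875, 131.09637451171875), 75.25743865966797) (124, 223, 75, 59)
floor z 3.0174220662504467
side ((501.453125, 356.2286376953125), (191.671630859375, 134.49864196777344), 75.52944946289062) (165, 329, 116, 91)
floor z 3.9856492331772984
```

Run:
```python
from h import *
plan((521,406,180),75.4); plan((521,406,24.5),75.4)
```

```text
to [521 406 180] shift [ 348.2 -167.     1.9] spin 5.6
to [521.  406.   24.5] shift [ 346.7 -168.3  157.4] spin 5.6
```

```bash
python3 -m creep '[[1,[30,-14,0],1],[1,[75,-36,0],3],[1,[125,-60,0],5],[1,[175,-84,0],5.6],[1,[225,-108,0],5.6],[1,[275,-132,0],5.6],[1,[315,-152,1],5.6],[1,[335,-162,2],5.6]]' 25
python3 - <<'E'
from h import *
st(); plan((521,406,180),75.4); plan((521,406,24.5),75.4)
E
```

```text
clock: 13.4
position: [522.1, 395.2, 179.5]
tool_rot: [179.7, -0.6, 75.6]
contact_force: [-0.1, 0.2, -1.0]
width: 43.5
t 13.4 pos [522.1 395.2 179.5] local [-132.5  402.3  179.5] rot [179.7  -0.6  75.6] F [-0.1  0.2 -1. ] w 43.5 J [-63.  32.  32.  92. -19.  61. -39.]
to [521 406 180] shift [10.2 -3.8 -0.4] spin 0.2
to [521.  406.   24.5] shift [  8.6  -4.7 155.1] spin 0.2
```

```bash
python3 -m creep '[[1,[9,-4,20],0],[1,[9,-4,60],0],[1,[9,-4,100],0],[1,[9,-5,130],0],[1,[9,-5,145],0],[1,[9,-5,152],0],[1,[9,-5,155],0],[1,[9,-5,155],0]]' 25
python3 - <<'E'
from h import *
st(); plan((521,406,24.5),75.4)
E
```

```text
clock: 14.4
position: [521.3, 406.6, 25.3]
tool_rot: [179.6, -0.6, 75.6]
contact_force: [0.6, 0.0, -1.0]
width: 43.2
t 14.4 pos [521.3 406.6  25.3] local [-135.   413.6   25.3] rot [179.6  -0.6  75.6] F [ 0.6  0.  -1. ] w 43.2 J [-60.  42.  27.  98. -25.  46. -35.]
to [521.  406.   24.5] shift [-0.7 -0.2  0.8] spin 0.2
```

```bash
python3 -m creep '[[1,[0,0,1.5],0],[1,[0,0,2],0],[0.3,[0,0,2],0],[0.3,[0,0,2],0],[0.3,[0,0,2],0],[0.3,[0,0,-30],0],[0.3,[0,0,-80],0],[0.3,[0,0,-130],0]]' 25
python3 - <<'E'
from h import *
st(); plan(F((30,9.8,180)),81.3)
E
```

```text
clock: 15.4
position: [519.9, 405.2, 156.4]
tool_rot: [179.6, -0.6, 75.6]
contact_force: [1.0, -0.3, 0.2]
width: 64.3
t 15.4 pos [519.9 405.2 156.4] local [-136.1  411.9  156.4] rot [179.6  -0.6  75.6] F [ 1.  -0.3  0.2] w 64.3 J [-63.  34.  32.  92. -20.  59. -40.]
to [623.3 -17.5 180. ] shift [-383.4  205.4  -26.3] spin -5.7
```

```bash
python3 -m creep '[[0.3,[-30,16,-20],0],[0.3,[-80,43,-26],-2],[0.3,[-135,72,-26],-4],[0.3,[-190,102,-26],-5.7],[0.3,[-245,131,-26],-5.7],[0.3,[-300,160,-26],-5.7],[0.3,[-345,184,-26],-5.7],[0.3,[-370,198,-26],-5.7]]' 25
python3 - <<'E'
from h import *
st(); plan(F((30,9.8,74)),81.3)
for n in("side","top"):
    a,d=snap(n,"5")
    for ar,c,b in blobs(a): print(n,ar,c,b[2:],onz(n,*c,49).round(1), "shaker-local",B(onz(n,*c,100)).round(1))
E
```

```text
clock: 16.4
position: [619.7, -6.6, 180.1]
tool_rot: [179.5, -0.5, 81.1]
contact_force: [0.2, 0.6, 0.9]
width: 64.1
t 16.4 pos [619.7  -6.6 180.1] local [ 24.7  20.  180.1] rot [179.5  -0.5  81.1] F [0.2 0.6 0.9] w 64.1 J [-26.  29.  33.  97. -18.  59.   4.]
to [623.3 -17.5  74. ] shift [-11.1   4.4 106. ] spin -0.2
side 156 [406.8 162.1] [16 13] [ 471.3 -404.5   49. ] shaker-local [ -86.2 -341.1  100. ]
side 193 [360.  177.4] [17 15] [ 546.  -276.4   49. ] shaker-local [ -34.6 -210.6  100. ]
side 63 [299.9 200.2] [14  8] [ 629.5 -113.8   49. ] shaker-local [ 20.1 -46.6 100. ]
side 221 [281.  210.7] [18 17] [647.8 -56.3  49. ] shaker-local [ 29.1   9.8 100. ]
side 230 [155.7 263.8] [18 18] [785.2 242.4  49. ] shaker-local [114.8 308.8 100. ]
side 381 [197.2 387. ] [22 23] [520.8 406.9  49. ] shaker-local [-156.   424.8  100. ]
top 143 [179.8 160.9] [13 14] [760.6 286.8  49. ] shaker-local [111.4 317.4 100. ]
top 189 [384.2 230.6] [15 16] [ 547.9 -275.5   49. ] shaker-local [  -8.3 -244.7  100. ]
top 176 [137.2 246.5] [15 14] [524.8 408.8  49. ] shaker-local [-129.   398.7  100. ]
top 198 [432.7 256.2] [16 16] [ 473.6 -404.9   49. ] shaker-local [ -59.7 -377.7  100. ]
```

View pics/side5.png

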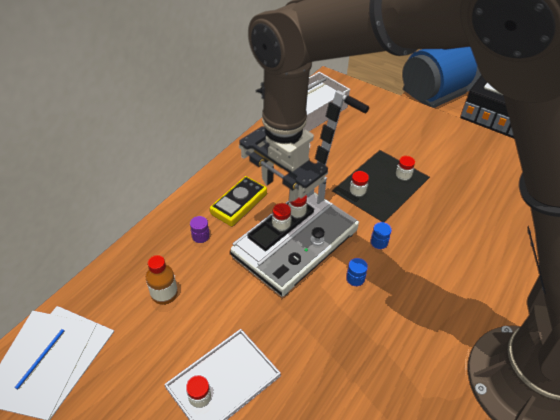

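old2 stands upright in the tray at side (197,387), measured (521–525, 408). Bays 1 and 0 are unchanged. Next is old1.

```bash
python3 -m creep '[[0.3,[-8,3,0],0],[0.3,[-11,4,20],0],[0.3,[-11,4,50],0],[0.3,[-11,4,80],0],[0.3,[-11,4,98],0],[0.3,[-11,4,106],0],[0.3,[-11,4,106],0],[0.3,[-11,4,106],0]]' 25
python3 - <<'E'
from h import *
st(); plan(F((30,9.8,74)),81.3)
E
```

```text
clock: 17.5
position: [623.8, -18.7, 75.1]
tool_rot: [179.4, -0.5, 81.0]
contact_force: [0.5, -0.3, -0.5]
width: 64.3
t 17.5 pos [623.8 -18.7  75.1] local [30.6  8.7 75.1] rot [179.4  -0.5  81. ] F [ 0.5 -0.3 -0.5] w 64.3 J [-22.  36.  29. 102. -23.  48.   9.]
to [623.3 -17.5  74. ] shift [ 1.1 -0.6  1.1] spin -0.3
```

```bash
python3 -m creep '[[1,[1,-1,1],0],[1,[1,-1,1],0],[1,[1,-1,1],0],[1,[1,-1,1],0],[1,[1,-1,1],0],[1,[1,-1,-15],0],[1,[1,-1,-45],0],[1,[1,-1,-100],0]]' 25
python3 - <<'E'
from h import *
st(); plan((507,353,180),75.4)
E
```

```text
clock: 18.5
position: [620.5, -18.1, 175.1]
tool_rot: [179.6, -0.4, 80.9]
contact_force: [2.0, -0.4, -1.0]
width: 43.1
t 18.5 pos [620.5 -18.1 175.1] local [ 27.3   8.7 175.1] rot [179.6  -0.4  80.9] F [ 2.  -0.4 -1. ] w 43.1 J [-25.  29.  33.  97. -19.  59.   5.]
to [507 353 180] shift [ 348.6 -170.5   -3.6] spin 5.5
```

```bash
python3 -m creep '[[1,[30,-15,0],1],[1,[75,-37,0],3],[1,[125,-61,0],5],[1,[175,-86,0],5.5],[1,[225,-110,0],5.5],[1,[275,-135,0],5.5],[1,[315,-154,0],5.5],[1,[340,-166,0],5.5]]' 25
python3 - <<'E'
from h import *
st(); plan((507,353,23.5),75.4)
E
```

```text
clock: 19.5
position: [508.9, 346.5, 176.9]
tool_rot: [179.7, -0.5, 75.6]
contact_force: [0.1, -0.1, -1.6]
width: 43.2
t 19.5 pos [508.9 346.5 176.9] local [-138.2  352.2  176.9] rot [179.7  -0.5  75.6] F [ 0.1 -0.1 -1.6] w 43.2 J [-62.  29.  33.  98. -18.  59. -37.]
to [507.  353.   23.5] shift [  4.6  -4.3 153.4] spin 0.2
```

```bash
python3 -m creep '[[1,[5,-4,25],0],[1,[5,-4,70],0],[1,[5,-4,110],0],[1,[5,-4,135],0],[1,[5,-4,148],0],[1,[5,-4,153],0],[1,[5,-4,154],0],[1,[5,-4,154],0]]' 25
python3 - <<'E'
from h import *
st(); plan((507,353,23.5),75.4)
E
```

```text
clock: 20.5
position: [508.0, 353.7, 24.3]
tool_rot: [179.6, -0.5, 75.6]
contact_force: [-1.2, -1.8, 3.6]
width: 43.5
t 20.5 pos [508.  353.7  24.3] local [-140.1  359.2   24.3] rot [179.6  -0.5  75.6] F [-1.2 -1.8  3.6] w 43.5 J [-58.  39.  27. 104. -25.  42. -31.]
to [507.  353.   23.5] shift [-0.9 -0.8  0.8] spin 0.2
```

Contact (+3.6 N upward). Release and return for old0.

```bash
python3 -m creep '[[0.3,[0,0,0],0],[0.3,[0,0,0],0],[0.3,[0,0,0],0],[0.3,[0,0,-10],0],[0.3,[0,0,-40],0],[0.3,[0,0,-90],0],[0.3,[0,0,-140],0],[0.3,[0,0,-155],0]]' 25
python3 - <<'E'
from h import *
st(); plan(F((30,-47,180)),81.3)
E
```

```text
clock: 21.5
position: [508.3, 353.1, 183.3]
tool_rot: [179.4, -0.8, 75.6]
contact_force: [-0.1, 0.6, -0.1]
width: 64.2
t 21.5 pos [508.3 353.1 183.3] local [-139.8  358.6  183.3] rot [179.4  -0.8  75.6] F [-0.1  0.6 -0.1] w 64.2 J [-63.  28.  34.  97. -18.  59. -37.]
to [614.7 -73.6 180. ] shift [-386.7  209.4    0. ] spin -5.7
```

```bash
python3 -m creep '[[0.3,[-35,19,0],0],[0.3,[-85,46,0],-2],[0.3,[-140,76,0],-4],[0.3,[-195,106,0],-5.7],[0.3,[-250,135,0],-5.7],[0.3,[-300,162,0],-5.7],[0.3,[-345,187,0],-5.7],[0.3,[-370,200,0],-5.7]]' 25
python3 - <<'E'
from h import *
st(); plan(F((30,-47,74)),81.3)
for n in("side","top"):
    a,d=snap(n,"6")
    for ar,c,b in blobs(a): print(n,ar,c,b[2:],onz(n,*c,49).round(1), "shaker-local",B(onz(n,*c,100)).round(1))
E
```

```text
clock: 22.5
position: [609.6, -58.9, 180.1]
tool_rot: [179.4, -0.7, 81.1]
contact_force: [0.6, 0.6, -0.6]
width: 64.1
t 22.5 pos [609.6 -58.9 180.1] local [ 22.7 -33.2 180.1] rot [179.4  -0.7  81.1] F [ 0.6  0.6 -0.6] w 64.1 J [-23.  28.  34.  98. -19.  59.   9.]
to [614.7 -73.6  74. ] shift [-15.    6.2 106. ] spin -0.2
side 156 [406.8 162.1] [16 13] [ 471.3 -404.5   49. ] shaker-local [ -86.2 -341.1  100. ]
side 194 [360.  177.4] [17 15] [ 546.  -276.4   49. ] shaker-local [ -34.6 -210.6  100. ]
side 203 [297.2 197.6] [18 16] [ 640.  -117.4   49. ] shaker-local [ 30.5 -48.5 100. ]
side 231 [155.7 263.8] [18 18] [785.2 242.4  49. ] shaker-local [114.8 308.8 100. ]
side 355 [220.6 369.3] [21 22] [507.2 353.9  49. ] shaker-local [-161.1  373.3  100. ]
side 381 [197.2 387. ] [22 23] [520.8 406.9  49. ] shaker-local [-156.   424.8  100. ]
top 142 [179.8 160.8] [13 14] [760.9 286.8  49. ] shaker-local [111.7 317.5 100. ]
top 189 [384.2 230.6] [15 16] [ 547.9 -275.5   49. ] shaker-local [  -8.3 -244.7  100. ]
top 176 [137.2 246.5] [15 14] [524.8 408.8  49. ] shaker-local [-129.   398.7  100. ]
top 172 [156.4 250.8] [15 15] [511.3 355.6  49. ] shaker-local [-134.1  346.4  100. ]
top 198 [432.7 256.2] [16 16] [ 473.6 -404.9   49. ] shaker-local [ -59.7 -377.7  100. ]
```

View pics/side6.png

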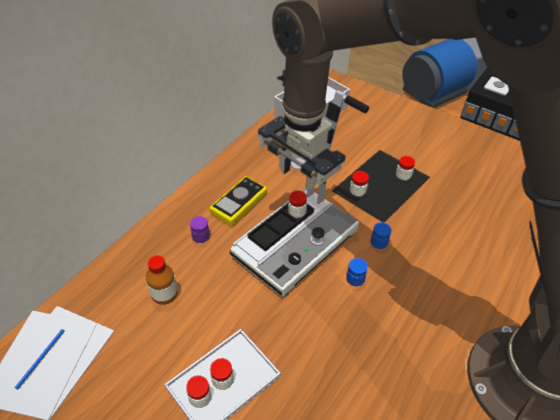

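Two jars stand upright in the tray at side (197,387) and (221,369). old0 sits at (297,198), local (30,-48). Go down to it.

```bash
python3 -m creep '[[0.3,[-10,4,0],0],[0.3,[-15,6,20],0],[0.3,[-15,6,50],0],[0.3,[-15,6,80],0],[0.3,[-15,6,98],0],[0.3,[-15,6,106],0],[0.3,[-15,6,106],0],[0.3,[-15,6,106],0]]' 25
python3 - <<'E'
from h import *
st(); plan(F((30,-47,74)),81.3)
E
```

```text
clock: 23.6
position: [615.2, -74.9, 75.0]
tool_rot: [179.3, -0.6, 80.9]
contact_force: [0.7, -1.1, 0.1]
width: 64.1
t 23.6 pos [615.2 -74.9  75. ] local [ 30.6 -48.3  75. ] rot [179.3  -0.6  80.9] F [ 0.7 -1.1  0.1] w 64.1 J [-18.  36.  30. 103. -24.  48.  15.]
to [614.7 -73.6  74. ] shift [ 1.2 -0.6  1. ] spin -0.4
```

```bash
python3 -m creep '[[1,[1,-1,1],0],[1,[1,-1,1],0],[1,[1,-1,1],0],[1,[1,-1,1],0],[1,[1,-1,1],0],[1,[1,-1,-15],0],[1,[1,-1,-45],0],[1,[1,-1,-100],0]]' 25
python3 - <<'E'
from h import *
st(); plan((493,300,180),75.4)
E
```

```text
clock: 24.6
position: [611.5, -74.5, 175.1]
tool_rot: [179.5, -0.6, 80.9]
contact_force: [0.9, 1.0, -0.0]
width: 43.6
t 24.6 pos [611.5 -74.5 175.1] local [ 27.  -48.4 175.1] rot [179.5  -0.6  80.9] F [ 0.9  1.  -0. ] w 43.6 J [-21.  29.  34.  98. -19.  59.  11.]
to [493 300 180] shift [ 351.1 -176.1   -3.1] spin 5.5
```

```bash
python3 -m creep '[[1,[30,-15,0],1],[1,[75,-38,0],3],[1,[125,-63,0],5],[1,[175,-88,0],5.5],[1,[225,-113,0],5.5],[1,[275,-138,0],5.5],[1,[315,-158,0],5.5],[1,[340,-170,0],5.5]]' 25
python3 - <<'E'
from h import *
st(); plan((493,300,23.5),75.4)
E
```

```text
clock: 25.6
position: [496.2, 290.7, 177.5]
tool_rot: [179.5, -0.7, 75.6]
contact_force: [0.4, 0.0, -0.3]
width: 43.3
t 25.6 pos [496.2 290.7 177.5] local [-142.3  295.1  177.5] rot [179.5  -0.7  75.6] F [ 0.4  0.  -0.3] w 43.3 J [-61.  25.  35. 104. -17.  56. -33.]
to [493.  300.   23.5] shift [  6.5  -6.7 154. ] spin 0.2
```

```bash
python3 -m creep '[[1,[6,-6,25],0],[1,[6,-7,70],0],[1,[6,-7,110],0],[1,[6,-7,135],0],[1,[6,-7,148],0],[1,[6,-7,153],0],[1,[6,-7,154],0],[1,[6,-7,154],0]]' 25
python3 - <<'E'
from h import *
st(); plan((493,300,23.5),75.4)
E
```

```text
clock: 26.6
position: [493.1, 299.9, 24.4]
tool_rot: [179.5, -0.7, 75.6]
contact_force: [0.1, -0.1, -0.6]
width: 43.4
t 26.6 pos [493.1 299.9  24.4] local [-146.7  303.8   24.4] rot [179.5  -0.7  75.6] F [ 0.1 -0.1 -0.6] w 43.4 J [-56.  36.  27. 111. -26.  38. -27.]
to [493.  300.   23.5] shift [ 0.1 -0.1  0.9] spin 0.2
```

```bash
python3 -m creep '[[1,[0,0,1],0],[1,[0,0,1.5],0],[0.3,[0,0,1.5],0],[0.3,[0,0,1.5],0],[0.3,[0,0,1.5],0],[0.3,[0,0,-30],0],[0.3,[0,0,-80],0],[0.3,[0,0,-155],0]]' 25
python3 - <<'E'
from h import *
st(); plan((400,-150,200),81.3)
for n in("side","top"):
    a,d=snap(n,"7")
    for ar,c,b in blobs(a): print(n,ar,c,b[2:],onz(n,*c,49).round(1), "shaker-local",B(onz(n,*c,100)).round(1))
E
```

```text
clock: 27.6
position: [490.6, 298.1, 167.5]
tool_rot: [179.5, -0.6, 75.6]
contact_force: [1.1, 1.9, 0.3]
width: 64.5
t 27.6 pos [490.6 298.1 167.5] local [-148.9  301.7  167.5] rot [179.5  -0.6  75.6] F [1.1 1.9 0.3] w 64.5 J [-62.  25.  35. 104. -18.  55. -33.]
to [ 400 -150  200] shift [-456.2   24.2  -37.1] spin -5.7
side 86 [361.5 180.6] [14 10] [ 537. -268.   49.] shaker-local [ -44.3 -204.1  100. ]
side 228 [155.7 263.8] [18 18] [785.2 242.4  49. ] shaker-local [114.8 308.8 100. ]
side 341 [244.2 352. ] [20 22] [492.  298.6  49. ] shaker-local [-167.4  319.4  100. ]
side 356 [220.6 369.3] [21 22] [507.2 353.9  49. ] shaker-local [-161.1  373.3  100. ]
side 382 [197.3 387.1] [22 23] [520.5 406.9  49. ] shaker-local [-156.2  424.8  100. ]
top 141 [179.8 160.9] [13 13] [760.6 286.8  49. ] shaker-local [111.4 317.4 100. ]
top 189 [384.2 230.6] [15 16] [ 547.9 -275.5   49. ] shaker-local [  -8.3 -244.7  100. ]
top 26 [137.1 241.1] [11  3] [539.7 409.   49. ] shaker-local [-114.9  401.   100. ]
top 56 [157.5 247.6] [11  8] [520.  352.4  49. ] shaker-local [-125.4  344.7  100. ]
top 165 [176.3 256. ] [15 15] [495.3 300.6  49. ] shaker-local [-141.2  292.1  100. ]
top 199 [432.7 256.2] [16 16] [ 473.6 -404.9   49. ] shaker-local [ -59.7 -377.7  100. ]
```

View pics/side7.png

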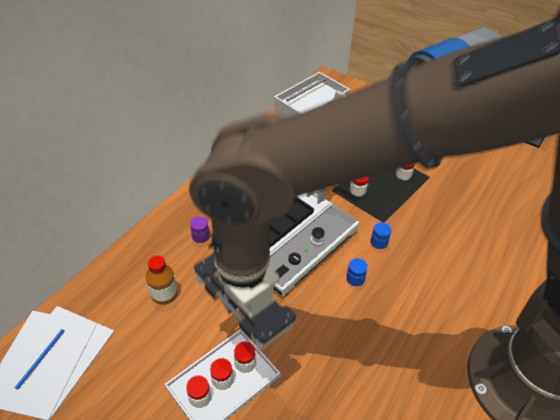

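All three finished jars stand in the tray at side (197,387), (221,369) and (244,352). The fresh jars are still at about (547,-276) and (472.5,-405). I'll go round the raised lever on the robot's side.

```bash
python3 - <<'E'
from h import *
plan((370,-150,200),81.3)
E
python3 -m creep '[[0.3,[-30,-2,-30],-1],[0.3,[-80,-4,-35],-3],[0.3,[-135,-6,-35],-5.7],[0.3,[-190,-8,-35],-5.7],[0.3,[-245,-9,-35],-5.7],[0.3,[-300,-10,-35],-5.7],[0.3,[-355,-10,-35],-5.7],[0.3,[-405,-10,-35],-5.7]]' 25
python3 - <<'E'
from h import *
st(); plan((370,-170,200),81.3)
E
```

```text
to [ 370 -150  200] shift [-466.    -8.   -36.5] spin -5.8
clock: 28.7
position: [382.6, -92.1, 199.7]
tool_rot: [179.0, -1.1, 81.2]
contact_force: [1.1, -0.0, 0.4]
width: 64.3
t 28.7 pos [382.6 -92.1 199.7] local [-196.7 -100.4  199.7] rot [179.   -1.1  81.2] F [ 1.1 -0.   0.4] w 64.3 J [-39.   3.  49. 125.  -4.  52.   4.]
to [ 370 -170  200] shift [-78.9  -0.5  -1.8] spin -0.1
```

Run:
```python
from h import *
plan((380,-200,200),81.3);plan((420,-276,200),81.3);plan((547,-276,200),81.3)
```

```text
to [ 380 -200  200] shift [-107.    14.    -2.1] spin -0.1
to [ 420 -276  200] shift [-176.    65.1   -2.6] spin -0.1
to [ 547 -276  200] shift [-1.566e+02  1.906e+02  1.000e-01] spin -0.1
```

```bash
python3 -m creep '[[0.3,[-35,4,-2],0],[0.3,[-75,9,-2],0],[0.3,[-110,16,-2],0],[0.3,[-145,38,-2],0],[0.3,[-175,65,-2],0],[0.3,[-168,110,0],0],[0.3,[-160,155,0],0],[0.3,[-157,190,0],0]]' 25
python3 - <<'E'
from h import *
st(); plan((547,-276,23),81.3)
a,d=snap("side","8")
for n,a in(("side",a),("top",snap("top","8")[0])):
    for ar,c,b in blobs(a): print(n,ar,c,b[2:],onz(n,*c,49).round(1))
E
```

```text
clock: 29.7
position: [548.2, -275.7, 199.3]
tool_rot: [179.0, -1.1, 81.3]
contact_force: [-0.2, 0.5, -0.4]
width: 64.3
t 29.7 pos [ 548.2 -275.7  199.3] local [  -5.2 -256.8  199.3] rot [179.   -1.1  81.3] F [-0.2  0.5 -0.4] w 64.3 J [-10.  31.  49.  97. -27.  64.  39.]
to [ 547 -276   23] shift [ -3.9  -4.2 176.2] spin -0.0
side 155 [406.9 162.1] [16 14] [ 471.1 -404.6   49. ]
side 186 [359.9 177.5] [17 15] [ 546.1 -275.9   49. ]
side 230 [155.7 263.8] [18 18] [785.2 242.4  49. ]
side 334 [244.2 352.3] [20 22] [491.6 299.1  49. ]
side 355 [220.6 369.3] [21 22] [507.2 353.9  49. ]
side 381 [197.2 387. ] [22 23] [520.8 406.9  49. ]
top 143 [179.8 160.9] [13 14] [760.6 286.8  49. ]
top 187 [384.1 230.5] [15 16] [ 548.2 -275.2   49. ]
top 176 [137.2 246.5] [15 14] [524.8 408.8  49. ]
top 171 [156.5 250.8] [15 15] [511.3 355.3  49. ]
top 164 [176.3 255.8] [15 14] [495.9 300.6  49. ]
```

View pics/side8.png

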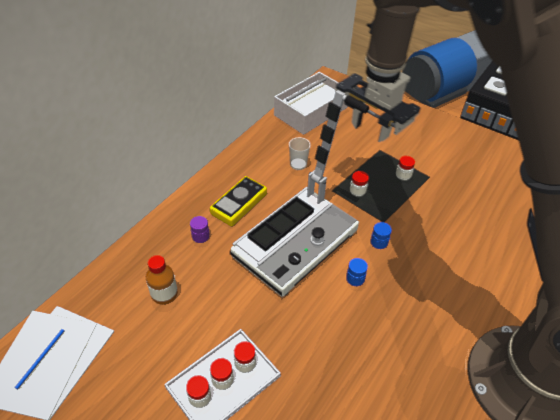

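The gripper is over the near fresh jar at side (360,177), which hasn't moved, and the bays at (280,222) are empty. Descend.

```bash
python3 -m creep '[[0.3,[-1,-1,30],0],[0.3,[-2,-2,70],0],[0.3,[-3,-3,110],0],[0.3,[-4,-4,145],0],[0.3,[-4,-4,165],0],[0.3,[-4,-4,176],0],[0.3,[-4,-4,176],0],[0.3,[-4,-4,176],0]]' 25
python3 - <<'E'
from h import *
st(); plan((547,-276,23),81.3)
E
```

```text
clock: 30.8
position: [549.6, -276.4, 24.0]
tool_rot: [178.9, -1.0, 81.4]
contact_force: [0.3, 0.3, 0.3]
width: 64.1
t 30.8 pos [ 549.6 -276.4   24. ] local [  -3.7 -257.3   24. ] rot [178.9  -1.   81.4] F [0.3 0.3 0.3] w 64.1 J [ -3.  42.  39. 106. -38.  46.  48.]
to [ 547 -276   23] shift [-0.1 -2.7  1. ] spin 0.1
```

```bash
python3 -m creep '[[0.3,[0,-3,1],0],[1,[0,-3,1],0],[1,[0,-3,1],0],[1,[0,-3,1],0],[1,[0,-3,1],0],[1,[0,-3,1],0],[1,[0,-3,-15],0],[1,[0,-3,-45],0]]' 25
python3 - <<'E'
from h import *
st(); plan((420,-276,200),81.3); plan((380,-200,200),81.3); plan((380,-80,200),81.3)
E
```

```text
clock: 31.8
position: [544.8, -276.3, 69.2]
tool_rot: [179.0, -1.1, 81.4]
contact_force: [0.8, -0.1, 0.0]
width: 43.2
t 31.8 pos [ 544.8 -276.3   69.2] local [  -8.5 -257.9   69.2] rot [179.   -1.1  81.4] F [ 0.8 -0.1  0. ] w 43.2 J [ -5.  39.  42. 105. -35.  50.  46.]
to [ 420 -276  200] shift [ -16.  -121.1 -133.3] spin 0.1
to [ 380 -200  200] shift [  53.2 -172.  -132.9] spin 0.1
to [380 -80 200] shift [ 171.9 -190.  -131.1] spin 0.1
```

```bash
python3 -m creep '[[1,[0,0,-40],0],[1,[-2,-10,-85],0],[1,[-8,-45,-120],0],[1,[-12,-85,-133],0],[1,[-10,-120,-133],0],[1,[15,-145,-133],0],[1,[45,-168,-133],0],[1,[80,-178,-133],0]]' 25
python3 - <<'E'
from h import *
st(); plan((380,-80,200),81.3);plan(F((30,10,200)),81.3);plan(F((30,65,200)),81.3)
E
```

```text
clock: 32.8
position: [376.5, -172.3, 200.7]
tool_rot: [179.0, -1.1, 81.3]
contact_force: [0.1, -0.1, -0.5]
width: 43.2
t 32.8 pos [ 376.5 -172.3  200.7] local [-190.6 -180.6  200.7] rot [179.   -1.1  81.3] F [ 0.1 -0.1 -0.5] w 43.2 J [-33.   7.  58. 123. -10.  53.  22.]
to [380 -80 200] shift [ 91.7 -10.6   2.3] spin -0.0
to [623.4 -17.3 200. ] shift [190.6 220.4   8.3] spin -0.0
to [631.7  37.1 200. ] shift [245.6 220.4   9.3] spin -0.0
```

```bash
python3 -m creep '[[1,[35,-4,1],0],[1,[75,-8,2],0],[1,[115,5,3],0],[1,[150,35,4],0],[1,[180,80,6],0],[1,[210,130,8],0],[1,[235,180,9],0],[1,[245,212,9],0]]' 25
python3 - <<'E'
from h import *
st(); plan(F((30,65.3,120)),81.3);plan(F((30,65.3,74.5)),81.3)
E
```

```text
clock: 33.8
position: [625.3, 39.3, 200.2]
tool_rot: [179.0, -1.1, 81.4]
contact_force: [0.2, 0.3, -1.5]
width: 43.4
t 33.8 pos [625.3  39.3 200.2] local [ 23.3  66.2 200.2] rot [179.   -1.1  81.4] F [ 0.2  0.3 -1.5] w 43.4 J [-38.  31.  46.  96. -26.  63.   7.]
to [631.7  37.4 120. ] shift [-2.5  5.3 80.3] spin 0.1
to [631.7  37.4  74.5] shift [ -3.4   4.5 125.8] spin 0.1
```

```bash
python3 -m creep '[[1,[-1,3,20],0],[1,[-2,5,50],0],[1,[-2,5,75],0],[1,[-2,5,80],0],[1,[-2,5,80],0]]' 25
python3 - <<'E'
from h import *
st(); plan(F((30,65.3,74.5)),81.3)
z=r.state()["position"][2]-21
for n in("side","top"):
    a,d=snap(n,"9")
    for ar,c,b in blobs(a): print(n,ar,c,b[2:],B(onz(n,*c,z+46)).round(1))
    if n=="side": crop(a,200,130,350,280,4,"s9")
E
```

```text
clock: 34.42
position: [631.1, 37.6, 120.7]
tool_rot: [179.0, -1.1, 81.4]
contact_force: [0.7, 0.2, -1.7]
width: 43.4
t 34.42 pos [631.1  37.6 120.7] local [ 29.3  65.3 120.7] rot [179.   -1.1  81.4] F [ 0.7  0.2 -1.7] w 43.4 J [-35.  36.  42. 100. -30.  55.  11.]
to [631.7  37.4  74.5] shift [-0.9 -0.1 46.2] spin 0.1
side 156 [406.8 162.1] [16 13] [-108.1 -292.   145.7]
side 118 [260.3 212.1] [14 16] [ 31.2  76.1 145.7]
side 229 [155.8 263.8] [18 18] [ 82.5 324.5 145.7]
side 335 [244.2 352.3] [20 22] [-185.6  335.1  145.7]
side 356 [220.6 369.3] [21 22] [-179.2  385.8  145.7]
side 382 [197.3 387. ] [22 23] [-174.4  434.6  145.7]
top 141 [179.8 160.9] [13 14] [104.1 305.  145.7]
top 176 [137.2 246.5] [15 14] [-126.5  382.9  145.7]
top 171 [156.5 250.8] [15 15] [-131.3  332.5  145.7]
top 146 [176.  255.7] [15 14] [-137.5  281.6  145.7]
top 199 [432.7 256.2] [16 16] [ -60.  -361.4  145.7]
```

View pics/s9.png

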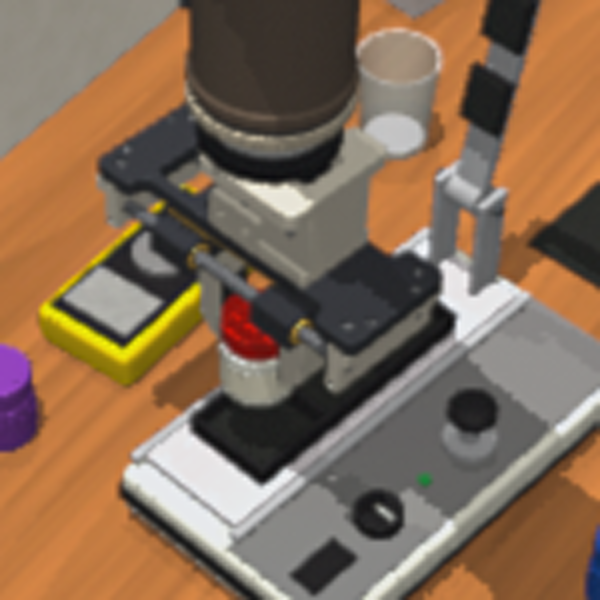

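Run:
```python
from h import *
K,T=info("side")
for p in((30,65.3,99.7),(30,65.3,117.7),(30,65.3,136),(30,65.3,153.7)):
    w=F(p); u=proj("side",w); z=(T[:3,:3].T@(w-T[:3,3]))[2]; print(p,u.round(1),"crop",((u-[200,130])*4+2).round(0),"halfwidth crop px",(22*K[0,0]/z*4).round(1))
a=np.load("pics/side9.npz")["p"]
for v in(215,220,222,225,228): print(v,[tuple(int(i) for i in a[v,u]) for u in range(251,282,1)][:8])
```

```text
(30, 65.3, 99.7) [264.1 223.4] crop [258. 375.] halfwidth crop px 38.4
(30, 65.3, 117.7) [264.1 218.2] crop [258. 355.] halfwidth crop px 38.8
(30, 65.3, 136) [264.1 212.7] crop [258. 333.] halfwidth crop px 39.3
(30, 65.3, 153.7) [264.1 207.4] crop [258. 311.] halfwidth crop px 39.7
215 [(199, 125, 66), (191, 120, 63), (156, 99, 54), (123, 90, 66), (128, 98, 91), (112, 57, 54), (110, 22, 21), (125, 15, 13)]
220 [(123, 79, 44), (126, 81, 46), (127, 82, 45), (124, 89, 61), (126, 118, 104), (132, 131, 121), (146, 147, 138), (173, 175, 167)]
222 [(128, 82, 46), (129, 83, 46), (129, 82, 46), (125, 90, 61), (128, 119, 104), (134, 131, 117), (138, 137, 124), (156, 155, 143)]
225 [(130, 82, 46), (129, 83, 44), (132, 83, 44), (132, 87, 53), (127, 110, 92), (134, 129, 114), (142, 139, 123), (149, 146, 130)]
228 [(121, 91, 72), (120, 111, 108), (111, 109, 108), (90, 89, 90), (59, 60, 61), (76, 76, 72), (107, 107, 99), (130, 128, 118)]
```

The jar's left edge at crop (220,370) agrees with the expected 219, so it is centred over bay 2. Lower it.

```bash
python3 -m creep '[[1,[0,0,12],0],[1,[-1,0,24],0],[1,[-1,0,34],0],[1,[-1,0,40],0],[1,[-1,0,44],0],[1,[-1,0,46],0],[1,[-1,0,46],0]]' 25
python3 - <<'E'
from h import *
st()
E
```

```text
clock: 35.4
position: [632.8, 37.4, 75.5]
tool_rot: [178.9, -1.1, 81.4]
contact_force: [0.2, -0.1, 0.0]
width: 43.5
t 35.4 pos [632.8  37.4  75.5] local [31.1 65.5 75.5] rot [178.9  -1.1  81.4] F [ 0.2 -0.1  0. ] w 43.5 J [-34.  39.  40. 101. -33.  51.  13.]
```

```bash
python3 -m creep '[[1,[0,-1,1],0],[1,[0,-1,1.5],0],[1,[0,-1,1.5],0]]' 25
python3 - <<'E'
from h import *
st()
E
python3 -m creep '[[0.3,[0,0,0],0],[0.3,[0,0,0],0],[0.3,[0,0,0],0],[0.3,[0,0,0],0],[0.3,[0,0,-25],0],[0.3,[0,0,-60],0],[0.3,[0,0,-100],0],[0.3,[0,0,-125],0]]' 25
python3 - <<'E'
from h import *
st()
for n in("side","top"):
    a,d=snap(n,"10"); X=pts(d,n)
    for ar,c,b in blobs(a): print(n,ar,c,b[2:],onz(n,*c,49).round(1),B(onz(n,*c,100)).round(1),"z",X[int(c[1]),int(c[0])][2].round(1))
plan((380,-80,200),81.3); plan((380,-200,200),81.3); plan((420,-330,200),81.3);plan((472.5,-404.7,200),81.3)
E
```

```text
clock: 35.78
position: [631.9, 37.7, 74.2]
tool_rot: [178.9, -1.1, 81.4]
contact_force: [-1.1, -0.4, 1.1]
width: 43.7
t 35.77 pos [631.9  37.7  74.2] local [30.1 65.6 74.2] rot [178.9  -1.1  81.4] F [-1.1 -0.4  1.1] w 43.7 J [-34.  39.  40. 102. -33.  50.  13.]
clock: 36.78
position: [629.7, 35.3, 201.1]
tool_rot: [178.8, -1.2, 81.4]
contact_force: [0.2, 0.9, -0.5]
width: 64.3
t 36.77 pos [629.7  35.3 201.1] local [ 28.3  62.9 201.1] rot [178.8  -1.2  81.4] F [ 0.2  0.9 -0.5] w 64.3 J [-38.  31.  46.  95. -26.  63.   7.]
side 156 [406.8 162.1] [16 13] [ 471.3 -404.5   49. ] [ -86.2 -341.1  100. ] z 60.5
side 246 [263.5 223.6] [19 17] [658.2   3.3  49. ] [ 30.3  67.  100. ] z 108.7
side 229 [155.8 263.8] [18 18] [785.  242.2  49. ] [114.7 308.6 100. ] z 120.5
side 335 [244.2 352.3] [20 22] [491.6 299.1  49. ] [-167.8  319.8  100. ] z 56.0
side 355 [220.6 369.3] [21 22] [507.2 353.9  49. ] [-161.1  373.3  100. ] z 57.8
side 381 [197.2 387. ] [22 23] [520.8 406.9  49. ] [-156.   424.8  100. ] z 59.6
top 141 [179.8 160.9] [13 13] [760.6 286.8  49. ] [111.4 317.4 100. ] z 117.4
top 176 [137.2 246.5] [15 14] [524.8 408.8  49. ] [-129.   398.7  100. ] z 55.1
top 171 [156.5 250.8] [15 15] [511.3 355.3  49. ] [-134.1  346.1  100. ] z 56.2
top 155 [176.1 255.8] [15 14] [495.9 301.1  49. ] [-140.8  292.7  100. ] z 58.6
top 199 [432.7 256.2] [16 16] [ 473.6 -404.9   49. ] [ -59.7 -377.7  100. ] z 58.5
to [380 -80 200] shift [-151.5 -230.5   -6.6] spin 0.1
to [ 380 -200  200] shift [-270.1 -212.5   -8.6] spin 0.1
to [ 420 -330  200] shift [-392.6 -153.4   -9.8] spin 0.1
to [ 472.5 -404.7  200. ] shift [-458.6  -90.3   -9.7] spin 0.1
```

View pics/side10.png

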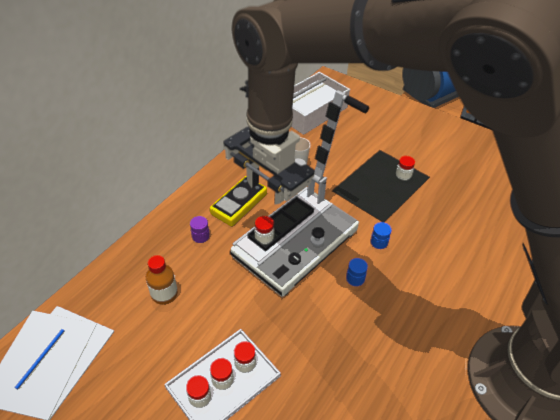

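new jar A is down in bay 2: cap at side (263.5,223.6), cap-top depth 109 mm against 108 expected. Round the lever again for the second fresh jar.

```bash
python3 -m creep '[[0.3,[-15,-45,-2],0],[0.3,[-45,-95,-4],0],[0.3,[-75,-145,-5],0],[0.3,[-110,-190,-6],0],[0.3,[-150,-222,-7],0],[0.3,[-195,-225,-8],0],[0.3,[-235,-218,-8],0],[0.3,[-270,-212,-9],0]]' 25
python3 - <<'E'
from h import *
st()
plan((420,-330,200),81.3);plan((472.5,-404.7,200),81.3)
E
```

```text
clock: 37.88
position: [380.1, -200.9, 200.1]
tool_rot: [178.6, -1.2, 81.4]
contact_force: [0.5, 1.0, 0.2]
width: 64.3
t 37.88 pos [ 380.1 -200.9  200.1] local [-182.7 -208.3  200.1] rot [178.6  -1.2  81.4] F [0.5 1.  0.2] w 64.3 J [-30.  11.  62. 122. -14.  53.  31.]
to [ 420 -330  200] shift [-121.6   58.8   -1.2] spin 0.1
to [ 472.5 -404.7  200. ] shift [-187.6  121.9   -1.1] spin 0.1
```

```bash
python3 -m creep '[[0.3,[-30,12,0],0],[0.3,[-65,30,0],0],[0.3,[-105,50,0],0],[0.3,[-140,80,0],0],[0.3,[-170,106,0],0],[0.3,[-187,122,0],0],[0.3,[-188,122,30],0],[0.3,[-188,122,50],0]]' 25
python3 - <<'E'
from h import *
st(); plan((472.5,-404.7,23.5),81.3)
for n in("side","top"):
    a,d=snap(n,"11")
    for ar,c,b in blobs(a): print(n,ar,c,b[2:],onz(n,*c,49).round(1))
E
```

```text
clock: 38.88
position: [473.3, -403.7, 146.7]
tool_rot: [178.7, -1.3, 81.4]
contact_force: [-0.8, 0.3, -1.0]
width: 64.2
t 38.88 pos [ 473.3 -403.7  146.7] local [ -59.9 -394.7  146.7] rot [178.7  -1.3  81.4] F [-0.8  0.3 -1. ] w 64.2 J [  5.  36.  50.  99. -33.  60.  58.]
to [ 472.5 -404.7   23.5] shift [ -3.9  -3.3 123.1] spin 0.1
side 151 [406.7 161.2] [16 13] [ 473.1 -407.6   49. ]
side 240 [263.9 223.8] [19 17] [657.1   3.2  49. ]
side 230 [155.7 263.8] [18 18] [785.2 242.4  49. ]
side 335 [244.2 352.3] [20 22] [491.6 299.1  49. ]
side 356 [220.6 369.3] [21 22] [507.2 353.9  49. ]
side 381 [197.2 387. ] [22 23] [520.8 406.9  49. ]
top 141 [179.7 160.9] [13 14] [760.6 287.1  49. ]
top 197 [268.5 200.9] [16 17] [640.2  41.3  49. ]
top 176 [137.2 246.5] [15 14] [524.8 408.8  49. ]
top 172 [156.4 250.8] [15 15] [511.3 355.6  49. ]
top 167 [176.4 255.9] [15 15] [495.6 300.3  49. ]
top 181 [432.6 256. ] [16 15] [ 474.2 -404.7   49. ]
```

```bash
python3 -m creep '[[0.3,[-1,-1,30],0],[0.3,[-3,-3,65],0],[0.3,[-4,-3,95],0],[0.3,[-4,-4,113],0],[0.3,[-4,-5,123],0],[0.3,[-4,-5,123],0],[0.3,[-4,-5,123],0]]' 25
python3 - <<'E'
from h import *
st(); plan((472.5,-404.7,23.5),81.3)
E
```

```text
clock: 39.85
position: [470.6, -403.6, 24.0]
tool_rot: [178.8, -1.3, 81.4]
contact_force: [-0.2, 0.2, 0.5]
width: 64.2
t 39.85 pos [ 470.6 -403.6   24. ] local [ -62.6 -395.    24. ] rot [178.8  -1.3  81.4] F [-0.2  0.2  0.5] w 64.2 J [ 10.  44.  42. 105. -41.  48.  65.]
to [ 472.5 -404.7   23.5] shift [-0.8  2.   0.5] spin 0.1
```

```bash
python3 -m creep '[[0.3,[-1,2,1],0],[1,[-1,2,1],0],[1,[-1,2,1],0],[1,[-1,2,1],0],[1,[-1,2,1],0],[1,[-1,2,1],0],[1,[-1,2,-15],0],[1,[-1,2,-45],0]]' 25
python3 - <<'E'
from h import *
st();  plan((425,-330,200),81.3);plan((380,-200,200),81.3); plan((380,-80,200),81.3);plan(F((30,10,200)),81.3)
E
```

```text
clock: 40.85
position: [470.7, -405.3, 69.4]
tool_rot: [178.9, -1.4, 81.4]
contact_force: [-0.7, -0.2, -1.2]
width: 43.2
t 40.85 pos [ 470.7 -405.3   69.4] local [ -62.2 -396.7   69.4] rot [178.9  -1.4  81.4] F [-0.7 -0.2 -1.2] w 43.2 J [  8.  41.  45. 103. -38.  53.  62.]
to [ 425 -330  200] shift [  70.7  -54.  -130. ] spin 0.1
to [ 380 -200  200] shift [ 192.5 -118.  -128.3] spin 0.1
to [380 -80 200] shift [ 311.1 -136.  -125.8] spin 0.1
to [623.4 -17.3 200. ] shift [ 409.6   95.1 -118.9] spin 0.1
```

```bash
python3 -m creep '[[1,[0,0,-40],0],[1,[10,-8,-90],0],[1,[35,-27,-122],0],[1,[70,-54,-130],0],[1,[110,-78,-130],0],[1,[152,-100,-130],0],[1,[192,-118,-128],0],[1,[230,-126,-128],0]]' 25
python3 - <<'E'
from h import *
st(); plan((380,-80,200),81.3);plan(F((30,10,200)),81.3)
E
```

```text
clock: 41.85
position: [376.4, -160.6, 200.5]
tool_rot: [178.9, -1.5, 81.3]
contact_force: [0.2, 0.0, 0.7]
width: 43.6
t 41.85 pos [ 376.4 -160.6  200.5] local [-192.4 -169.   200.5] rot [178.9  -1.5  81.3] F [0.2 0.  0.7] w 43.6 J [-41.   8.  66. 124. -11.  53.  23.]
to [380 -80 200] shift [80.2 -8.7  2.4] spin 0.0
to [623.4 -17.3 200. ] shift [178.9 222.3   9.4] spin 0.0
```

```bash
python3 -m creep '[[1,[35,-4,1],0],[1,[75,-6,2],0],[1,[110,15,3],0],[1,[135,55,5],0],[1,[155,105,7],0],[1,[170,155,8],0],[1,[178,200,9],0],[1,[178,222,9],0]]' 25
python3 - <<'E'
from h import *
st(); plan(F((30,10,120)),81.3)
E
```

```text
clock: 42.85
position: [624.9, -17.9, 200.5]
tool_rot: [178.9, -1.4, 81.4]
contact_force: [0.1, -0.0, 0.1]
width: 43.6
t 42.85 pos [624.9 -17.9 200.5] local [ 31.6   9.6 200.5] rot [178.9  -1.4  81.4] F [ 0.1 -0.   0.1] w 43.6 J [-36.  33.  53.  96. -30.  65.  17.]
to [623.4 -17.3 120. ] shift [-1.6 -3.1 80.5] spin 0.1
```

```bash
python3 -m creep '[[1,[0,-1,20],0],[1,[-1,-2,50],0],[1,[-2,-3,75],0],[1,[-2,-3,80],0],[1,[-2,-3,80],0]]' 25
python3 - <<'E'
from h import *
st(); plan(F((30,9.5,74.5)),81.3)
K,T=info("side")
L=B(r.state()["position"])
for h in(2,18): 
    w=F((L[0],L[1],L[2]-21+h)); u=proj("side",w); z=(T[:3,:3].T@(w-T[:3,3]))[2]; print(u.round(1),"left edge",(u[0]-22*K[0,0]/z).round(1))
a,d=snap("side","12"); crop(a,200,130,350,280,4,"s12")
for v in range(206,220,3): print(v,[tuple(int(i) for i in a[v,u]) for u in range(266,278,1)])
E
```

```text
clock: 43.48
position: [622.9, -17.7, 120.7]
tool_rot: [178.9, -1.4, 81.4]
contact_force: [0.1, 0.3, -0.5]
width: 43.3
t 43.48 pos [622.9 -17.7 120.7] local [ 29.6   9.5 120.7] rot [178.9  -1.4  81.4] F [ 0.1  0.3 -0.5] w 43.3 J [-34.  37.  49. 101. -35.  57.  21.]
to [623.3 -17.7  74.5] shift [-1.2 -0.5 46.2] spin 0.1
[281. 210.] left edge 271.6
[281.1 205.4] left edge 271.6
206 [(156, 98, 53), (137, 86, 48), (136, 86, 47), (136, 86, 48), (130, 82, 45), (123, 85, 57), (126, 118, 105), (148, 149, 142), (158, 159, 153), (179, 180, 173), (207, 207, 207), (168, 160, 155)]
209 [(129, 83, 45), (127, 81, 46), (124, 79, 45), (125, 78, 44), (127, 80, 45), (125, 88, 60), (128, 119, 104), (136, 133, 119), (134, 132, 118), (139, 137, 123), (144, 142, 128), (147, 146, 133)]
212 [(127, 81, 46), (128, 81, 44), (132, 85, 47), (134, 85, 46), (133, 83, 44), (131, 85, 53), (119, 106, 94), (132, 129, 115), (144, 141, 126), (149, 146, 129), (152, 149, 133), (155, 152, 136)]
215 [(146, 74, 41), (140, 82, 46), (125, 90, 71), (120, 112, 109), (99, 101, 102), (77, 80, 80), (53, 54, 55), (51, 51, 49), (100, 100, 93), (124, 123, 114), (137, 136, 125), (151, 149, 134)]
218 [(218, 22, 10), (217, 21, 9), (223, 22, 8), (222, 21, 8), (211, 20, 9), (149, 22, 18), (76, 21, 21), (29, 21, 22), (25, 26, 26), (27, 28, 26), (31, 33, 32), (38, 38, 36)]
```

View pics/s12.png

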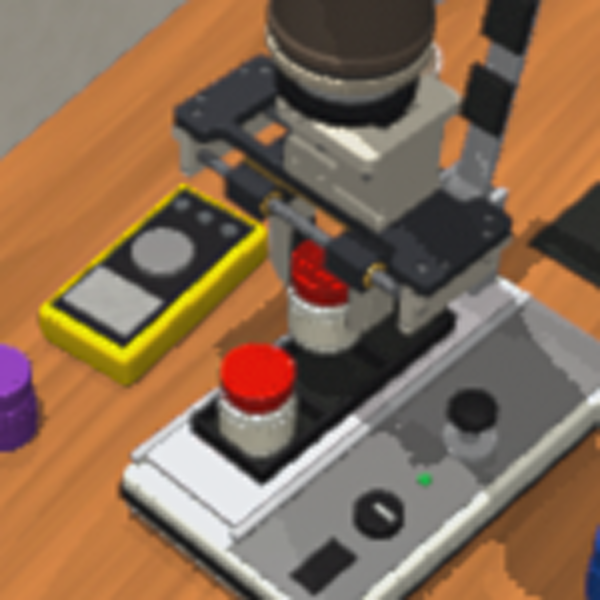

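Left edge at column 271.5, against 271.6 expected, so it is centred over bay 1. Lower and release.

```bash
python3 -m creep '[[1,[0,0,12],0],[1,[-1,-1,24],0],[1,[-1,-1,34],0],[1,[-1,-1,40],0],[1,[-1,-1,44],0],[1,[-1,-1,46],0],[1,[-1,-1,47],0],[1,[-1,-1,47],0]]' 25
python3 - <<'E'
from h import *
st()
E
```

```text
clock: 44.52
position: [623.5, -17.6, 74.4]
tool_rot: [178.8, -1.5, 81.4]
contact_force: [0.3, 0.8, 0.1]
width: 43.3
t 44.52 pos [623.5 -17.6  74.4] local [30.2  9.7 74.4] rot [178.8  -1.5  81.4] F [0.3 0.8 0.1] w 43.3 J [-32.  40.  46. 103. -38.  52.  23.]
```

```bash
python3 -m creep '[[1,[0,0,1],0],[1,[0,0,1],0],[0.3,[0,0,1],0],[0.3,[0,0,1],0],[0.3,[0,0,1],0],[0.3,[0,0,-25],0],[0.3,[0,0,-60],0],[0.3,[0,0,-100],0]]' 25
python3 - <<'E'
from h import *
st()
for n in("side","top"):
    a,d=snap(n,"13"); X=pts(d,n)
    for ar,c,b in blobs(a): print(n,ar,c,b[2:],onz(n,*c,49).round(1),B(onz(n,*c,100)).round(1),"z",X[int(c[1]),int(c[0])][2].round(1))
plan(F((-60,-30,330)),171.3); plan(F((-60,-100,430)),171.3)
E
```

```text
clock: 45.52
position: [620.8, -19.8, 175.0]
tool_rot: [178.9, -1.4, 81.4]
contact_force: [0.2, -0.1, 0.3]
width: 64.1
t 45.52 pos [620.8 -19.8 175. ] local [ 27.8   7.1 175. ] rot [178.9  -1.4  81.4] F [ 0.2 -0.1  0.3] w 64.1 J [-36.  34.  52.  98. -32.  62.  18.]
side 234 [280.3 210.7] [18 17] [649.2 -55.3  49. ] [ 30.3  10.9 100. ] z 107.8
side 238 [263.6 223.7] [18 17] [657.9   3.4  49. ] [ 29.9  67.1 100. ] z 110.2
side 230 [155.7 263.8] [18 18] [785.2 242.4  49. ] [114.8 308.8 100. ] z 121.7
side 335 [244.2 352.3] [20 22] [491.6 299.1  49. ] [-167.8  319.8  100. ] z 58.8
side 355 [220.6 369.3] [21 22] [507.2 353.9  49. ] [-161.1  373.3  100. ] z 58.5
side 382 [197.3 387. ] [22 23] [520.7 406.8  49. ] [-156.1  424.7  100. ] z 55.8
top 141 [179.8 160.9] [13 13] [760.6 286.8  49. ] [111.4 317.4 100. ] z 120.3
top 176 [137.2 246.5] [15 14] [524.8 408.8  49. ] [-129.   398.7  100. ] z 58.6
top 170 [156.5 250.8] [15 15] [511.3 355.3  49. ] [-134.1  346.1  100. ] z 57.2
top 159 [176.3 255.8] [15 14] [495.9 300.6  49. ] [-140.7  292.2  100. ] z 61.1
to [528.4 -43.2 330. ] shift [ -32.4  -86.5 -154.7] spin -90.0
to [ 517.8 -112.4  430. ] shift [ -99.7  -83.8 -256.5] spin -90.0
```

View pics/side13.png

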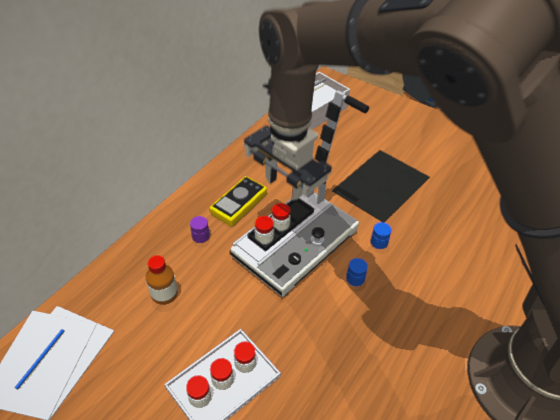

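Both fresh jars are in bays: caps at side (280,211) and (264,224), cap-top depth 108–110 mm, the right height for the floor. The mat is empty. Now rise and turn to take the lever handle again.

```bash
python3 -m creep '[[0.3,[10,-10,-30],-5],[0.3,[20,-20,-65],-15],[0,[30,-30,-100],-25],[0,[30,-44,-135],-35],[0,[30,-44,-170],-45],[0,[30,-44,-200],-55],[0,[30,-44,-225],-65],[0,[30,-44,-240],-75]]' 25
python3 - <<'E'
from h import *
st(); plan(F((-17,-166,415)),171.3)
E
```

```text
clock: 46.62
position: [577.3, 10.1, 418.8]
tool_rot: [178.1, 1.1, 156.6]
contact_force: [-0.7, -0.2, -0.9]
width: 91.8
t 46.62 pos [577.3  10.1 418.8] local [-19.7  30.1 418.8] rot [178.1   1.1 156.6] F [-0.7 -0.2 -0.9] w 91.8 J [-36.  16.  42.  82. -12.  85.  72.]
to [ 550.3 -184.1  415. ] shift [ -52.2 -189.1   -1.4] spin -14.7
```

```bash
python3 -m creep '[[0,[-8,-30,0],-7],[0,[-20,-70,0],-14.7],[0,[-32,-115,0],-14.7],[0,[-43,-155,0],-14.7],[0,[-52,-182,-1],-14.7],[0,[-52,-189,-1],-14.7],[0,[-52,-189,-1],-14.7]]' 25
python3 - <<'E'
from h import *
st(); plan(F((-17,-166,322)),171.3); plan(F((-17,-166,360)),171.3)
a,d=snap("side","14"); crop(a,280,0,430,150,4,"s14"); snap("top","14")
R=np.stack([F((1,0,0))-F((0,0,0)),F((0,1,0))-F((0,0,0)),[0,0,1]])
X=pts(d,"side"); L=(X-F((0,0,0)))@R.T
for z in range(150,340,30):
    M=(abs(L[...,0]-30)<15)&(abs(L[...,1]+145)<45)&(abs(L[...,2]-z)<6)
    if M.any(): print(z,M.sum(),np.median(L[M],0).round(1))
M=(L[...,0]>-44)&(L[...,0]<5)&(abs(L[...,1]+165)<30)&(abs(L[...,2]-336)<25); print("handle",M.sum(),np.median(L[M],0) if M.any() else "")
E
```

```text
clock: 47.5
position: [550.1, -183.5, 414.2]
tool_rot: [178.4, 1.5, 171.3]
contact_force: [-0.0, 0.8, 0.4]
width: 92.1
t 47.5 pos [ 550.1 -183.5  414.2] local [ -17.3 -165.4  414.2] rot [178.4   1.5 171.3] F [-0.   0.8  0.4] w 92.1 J [-17.  17.  43.  81. -13.  86. 108.]
to [ 550.3 -184.1  322. ] shift [ 2.2 -3.1 92.1] spin 0.0
to [ 550.3 -184.1  360. ] shift [ 1.2 -2.1 54.1] spin 0.0
150 38 [  23.2 -117.1  150.6]
180 31 [  26.  -114.3  181.2]
210 80 [  26.9 -125.4  209. ]
240 51 [  27.2 -128.2  240.3]
270 65 [  25.1 -143.6  268.4]
300 61 [  26.7 -141.8  299.8]
330 52 [  25.9 -158.9  330. ]
handle 185 [ -19.45759301 -159.97698693  341.91585616]
```

View pics/s14.png

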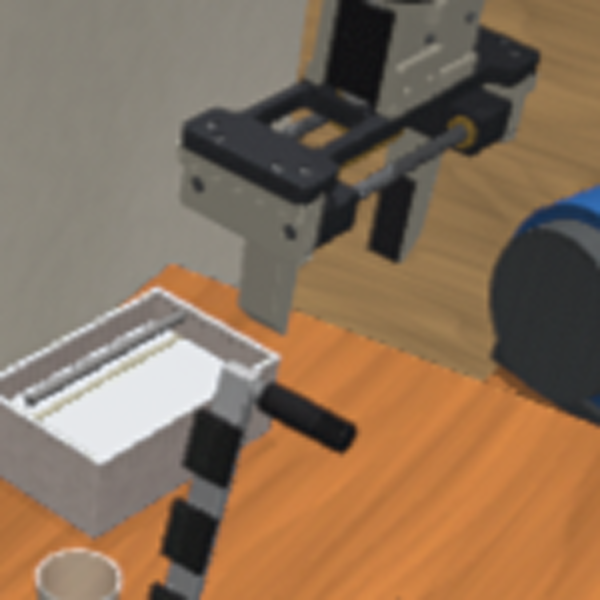

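The open fingers are above the handle, which is at crop (305,415). Descend and grip.

```bash
python3 -m creep '[[0,[1,-1,20],0],[0,[2,-2,50],0],[0,[2,-3,80],0],[0,[2,-3,94],0],[0.6,[2,-3,94],0],[0.6,[2,-3,94],0],[0.6,[2,-3,94],0],[0.6,[2,-3,94],0]]' 20; python3 -m creep '[[1,[0,0,0],0],[1,[0,0,0],0],[1,[0,0,0],0],[1,[0,0,0],0],[1,[0,0,0],0],[1,[0,0,0],0]]' 20
python3 - <<'E'
from h import *
st()
q0=1.8
for k in range(1,25):
    q=q0-q0*k/24
    print(k,[round(x) for x in (220*(np.cos(q)-np.cos(q0)), -220*(np.sin(q)-np.sin(q0)))],end=" ")
E
```

```text
clock: 48.6
position: [551.3, -183.0, 320.8]
tool_rot: [178.4, 1.6, 171.4]
contact_force: [-0.0, -0.3, 0.5]
width: 56.7
clock: 49.35
position: [551.3, -183.0, 320.8]
tool_rot: [178.4, 1.6, 171.4]
contact_force: [0.2, -0.2, 1.1]
width: 17.3
t 49.35 pos [ 551.3 -183.   320.8] local [ -16.2 -164.8  320.8] rot [178.4   1.6 171.4] F [ 0.2 -0.2  1.1] w 17.3 J [-16.  19.  42.  92. -15.  74. 110.]
1 [16, -3] 2 [33, -5] 3 [49, -6] 4 [66, -5] 5 [82, -3] 6 [98, 0] 7 [114, 4] 8 [130, 9] 9 [145, 16] 10 [159, 23] 11 [173, 32] 12 [187, 42] 13 [199, 53] 14 [211, 64] 15 [222, 77] 16 [232, 90] 17 [240, 104] 18 [248, 119] 19 [255, 134] 20 [260, 149] 21 [264, 165] 22 [268, 181] 23 [269, 198] 24 [270, 214]
```

```bash
cat >> h.py <<'E'
def arc(q0,q1,n,off=16):
    s=r.state(); R=Ro.from_euler("xyz",s["tool_rot"],degrees=True).as_matrix(); L0=B(s["position"])
    for k in range(1,n+1):
        q=q0+(q1-q0)*k/n
        p=F((-16.5, L0[1]+220*(np.cos(q)-np.cos(q0)), L0[2]+220*(np.sin(q)-np.sin(q0))))
        print((R.T@(p-s["position"])).round(0).astype(int).tolist(),end=" ")
    print()
E
python3 -c "
from h import *
arc(1.8,1.2,8)"
```

```text
[0, 16, -3] [0, 33, -4] [0, 49, -4] [0, 66, -3] [0, 82, -1] [0, 98, 2] [0, 114, 7] [0, 129, 13]
```

```bash
python3 -m creep '[[1,[0,16,-3],0],[1,[0,33,-4],0],[1,[0,49,-4],0],[1,[0,66,-3],0],[1,[0,82,-1],0],[1,[0,98,2],0],[1,[0,114,7],0],[1,[0,129,13],0]]' 20; python3 -c "
from h import *
st(); L=B(r.state()['position']); q=np.arccos((L[1]+116)/220); print('q',q,'handle off',122+220*np.sin(q)-L[2]); arc(q,0.6,8)"
```

```text
clock: 50.35
position: [570.8, -53.9, 310.8]
tool_rot: [178.4, 1.6, 171.5]
contact_force: [2.1, -3.2, 2.1]
width: 17.2
t 50.35 pos [570.8 -53.9 310.8] local [-16.4 -34.2 310.8] rot [178.4   1.6 171.5] F [ 2.1 -3.2  2.1] w 17.2 J [-29.  18.  40.  94. -13.  71.  95.]
q 1.1896094035850968 handle off 15.378644958573261
[0, 15, 7] [0, 29, 15] [1, 42, 24] [1, 55, 34] [1, 67, 45] [1, 78, 57] [2, 88, 69] [2, 97, 83]
```

```bash
python3 -m creep '[[1,[0,15,7],0],[1,[0,29,15],0],[1,[1,42,24],0],[1,[1,55,34],0],[1,[1,67,45],0],[1,[1,78,57],0],[1,[2,88,69],0],[1,[2,97,83],0]]' 20; python3 -c "
from h import *
st(); L=B(r.state()['position']); q=np.arccos((L[1]+116)/220); print('q',q,'handle off',122+220*np.sin(q)-L[2]); arc(q,0.12,8)
a,d=snap('side','15');crop(a,200,80,400,280,3,'s15')"
```

```text
clock: 51.35
position: [585.7, 45.2, 229.7]
tool_rot: [178.4, 1.6, 171.5]
contact_force: [-0.7, -0.3, 2.0]
width: 17.2
t 51.35 pos [585.7  45.2 229.7] local [-16.7  66.1 229.7] rot [178.4   1.6 171.5] F [-0.7 -0.3  2. ] w 17.2 J [-35.  22.  37.  99. -16.  62.  88.]
q 0.5958799006547784 handle off 15.750691672821176
[0, 7, 11] [0, 13, 23] [1, 18, 35] [1, 23, 47] [1, 27, 60] [2, 30, 72] [2, 32, 85] [2, 34, 98]
```

View pics/s15.png

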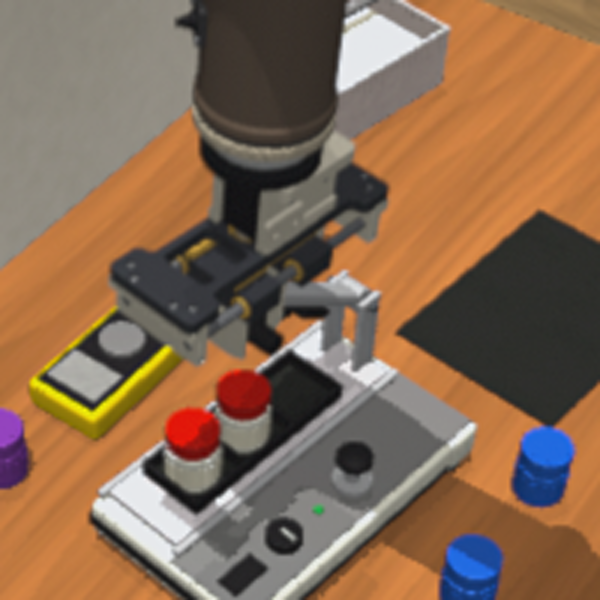

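The lever is coming down cleanly and both jars, at crop (193,435) and (244,395), are in place. Continue.

```bash
python3 -m creep '[[1,[0,7,11],0],[1,[0,13,23],0],[1,[1,18,35],0],[1,[1,23,47],0],[1,[1,27,60],0],[1,[2,30,72],0],[1,[2,32,85],0],[1,[2,34,98],0]]' 20; python3 -c "
from h import *
st(); L=B(r.state()['position']); q=np.arcsin((L[2]+15.7-122)/220); print('q',q, L[1]+116-220*np.cos(q)); arc(q,0.0,6)
a,d=snap('side','16');crop(a,200,130,350,280,4,'s16')"
```

```text
clock: 52.4
position: [591.4, 82.6, 129.9]
tool_rot: [178.4, 1.5, 171.6]
contact_force: [-1.0, -4.1, 0.9]
width: 17.5
t 52.4 pos [591.4  82.6 129.9] local [-16.7 103.9 129.9] rot [178.4   1.5 171.6] F [-1.  -4.1  0.9] w 17.5 J [-35.  29.  33. 104. -22.  51.  89.]
q 0.10755167218818604 1.1744064640711542
[0, 0, 4] [0, 0, 8] [0, 1, 12] [0, 1, 16] [0, 1, 20] [0, 1, 24]
```

View pics/s16.png

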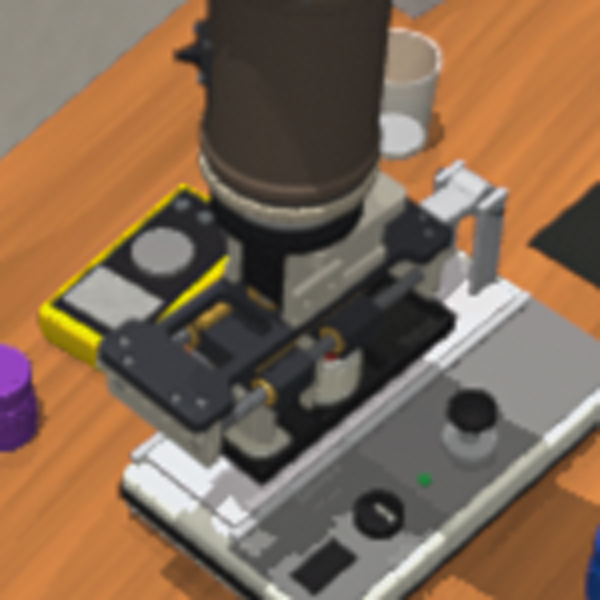

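```bash
python3 -m creep '[[1,[0,0,5],0],[1,[0,0,10],0],[1,[0,0,15],0],[1,[0,1,19],0],[1,[0,1,22],0],[1,[0,1,24],0],[1,[0,1,25],0],[1,[0,1,25],0]]' 20; python3 -c "
from h import *
st()"
```

```text
clock: 53.45
position: [592.1, 83.8, 105.3]
tool_rot: [178.4, 1.5, 171.5]
contact_force: [-10.3, -3.4, 23.4]
width: 17.4
t 53.45 pos [592.1  83.8 105.3] local [-16.2 105.2 105.3] rot [178.4   1.5 171.5] F [-10.3  -3.4  23.4] w 17.4 J [-35.  31.  32. 105. -23.  48.  90.]
```

Resistance of 23 N at a handle height of 121 mm (q ≈ 0), so the lever is shut. Open the fingers without lifting, then rise.

```bash
python3 -m creep '[[0,[0,0,0],0],[0,[0,0,0],0],[0,[0,0,0],0],[0,[0,0,0],0],[0,[0,0,-1],0],[0,[0,0,-25],0],[0,[0,0,-60],0],[0,[0,0,-100],0]]' 20
python3 - <<'E'
from h import *
st()
R=np.stack([F((1,0,0))-F((0,0,0)),F((0,1,0))-F((0,0,0)),[0,0,1]])
plan(F((-150,60,205)),171.3)
E
```

```text
clock: 54.45
position: [588.8, 81.4, 205.9]
tool_rot: [178.5, 1.4, 171.5]
contact_force: [0.1, 1.1, 0.1]
width: 90.5
t 54.45 pos [588.8  81.4 205.9] local [-19.1 102.3 205.9] rot [178.5   1.4 171.5] F [0.1 1.1 0.1] w 90.5 J [-38.  24.  36. 100. -18.  59.  86.]
to [453.   59.4 205. ] shift [131.  -41.7  -3.5] spin 0.2
```

```bash
python3 -m creep '[[0.5,[30,-5,0],0],[1,[70,-15,0],0],[1,[110,-25,0],0],[1,[150,-35,0],0],[1,[170,-42,0],0],[1,[170,-42,0],0]]' 20
python3 - <<'E'
from h import *
st()
R=np.stack([F((1,0,0))-F((0,0,0)),F((0,1,0))-F((0,0,0)),[0,0,1]])
for n in("side","top"):
    a,d=snap(n,"17"); X=pts(d,n); L=(X-F((0,0,0)))@R.T
    for y in range(-120,121,20):
        M=(abs(L[...,0]-30)<8)&(abs(L[...,1]-y)<5)&(L[...,2]>115)&(L[...,2]<170)
        if M.any(): print(y,np.median(L[M],0).round(1)[2],end="; ")
    M=(abs(L[...,0]+20)<20)&(abs(L[...,1]-104)<12)&(L[...,2]>95)&(L[...,2]<170); print(n,"handle",M.sum(),np.median(L[M],0).round(1) if M.any() else "")
    x0,y0,x1,y1=(225,175,365,270) if n=="top" else (220,165,370,305)
    crop(a,x0,y0,x1,y1,4,"c17"+n)
    P=F((-59.3,-18.2,79.5)); print(n,"pred plunger",proj(n,P))
    M=(L[...,2]>73)&(L[...,2]<86)&(abs(L[...,0]+60)<22)&(abs(L[...,1]+18)<22); print("plunger depth pts",M.sum(),L[M].mean(0).round(1) if M.any() else "")
E
```

```text
clock: 55.2
position: [413.3, 65.0, 200.7]
tool_rot: [178.4, 1.4, 171.5]
contact_force: [0.6, 0.6, 0.4]
width: 36.5
t 55.2 pos [413.3  65.  200.7] local [-190.1   59.5  200.7] rot [178.4   1.4 171.5] F [0.6 0.6 0.4] w 36.5 J [-50.   6.  38. 123.  -6.  51.  73.]
-120 131.4; -100 127.1; -80 127.9; -60 127.8; -40 127.8; -20 128.1; 0 126.9; 20 128.2; 40 127.2; 60 127.4; 80 127.8; 100 127.9; side handle 140 [-20.2 108.3 128.6]
side pred plunger [316.7657989  230.00700037]
plunger depth pts 0 
-120 131.5; -100 127.6; -80 127.6; -60 127.7; -40 127.7; -20 127.6; 0 127.6; 20 127.8; 40 128.1; 60 127.6; 80 127.4; 100 127.7; top handle 108 [-19.7 103.1 128.8]
top pred plunger [296.37564559 239.44064304]
plunger depth pts 94 [-60.7 -18.1  78. ]
```

View pics/c17top.png

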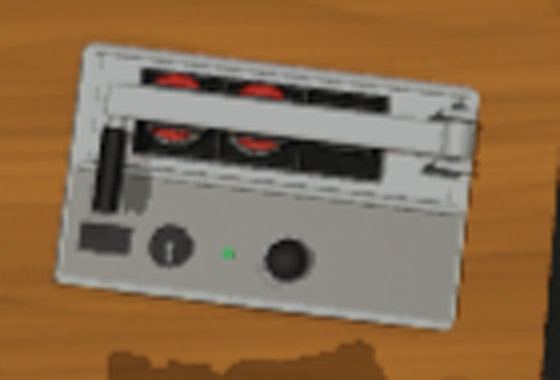

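View pics/c17side.png

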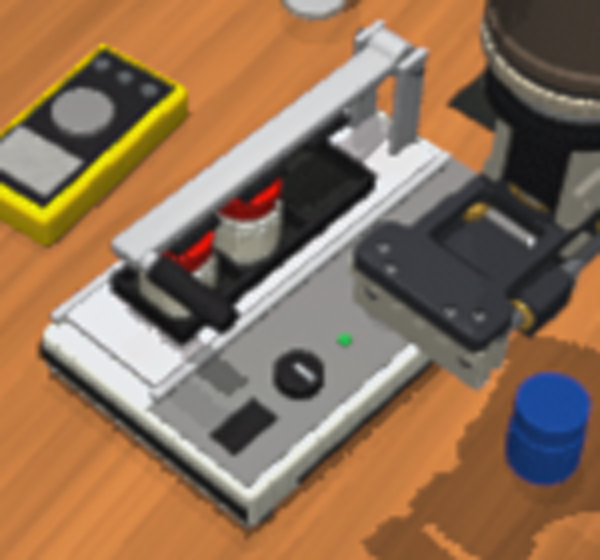

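The lever is level: top face 127.7 mm all along, against 128 expected, so it is fully shut. The plunger is at top crop (288,260), local (-60,-18). Go above it with closed fingers.

```bash
python3 - <<'E'
from h import *
plan(F((-60,-18,150)),171.3)
E
python3 -m creep '[[1,[0,0,0],0],[1,[-15,-10,0],0],[1,[-45,-30,10],0],[1,[-85,-50,25],0],[1,[-115,-68,40],0],[1,[-130,-78,50],0],[1,[-130,-78,50],0]]' 20
python3 - <<'E'
from h import *
st(); plan(F((-60,-18,100)),171.3);plan(F((-60,-18,82)),171.3);plan(F((-60,-18,67)),171.3)
E
```

```text
to [530.2 -31.3 150. ] shift [-126.4  -80.1   52.1] spin 0.2
clock: 56.18
position: [534.7, -31.3, 151.1]
tool_rot: [178.5, 1.4, 171.4]
contact_force: [-1.2, -0.5, 1.1]
width: 0.6
t 56.17 pos [534.7 -31.3 151.1] local [-55.5 -17.3 151.1] rot [178.5   1.4 171.4] F [-1.2 -0.5  1.1] w 0.6 J [-30.  23.  39. 112. -21.  50. 101.]
to [530.2 -31.3 100. ] shift [ 5.8 -2.  51. ] spin 0.1
to [530.2 -31.3  82. ] shift [ 6.2 -2.5 68.9] spin 0.1
to [530.2 -31.3  67. ] shift [ 6.6 -2.9 83.9] spin 0.1
```

```bash
python3 -m creep '[[1,[5,-2,10],0],[1,[6,-2,30],0],[1,[6,-2,50],0],[1,[6,-2,60],0],[1,[6,-3,66],0],[1,[6,-3,66],0]]' 20
python3 - <<'E'
from h import *
st(); plan(F((-60,-18,67.5)),171.3)
a,d=snap("side","18"); crop(a,240,150,390,290,4,"s18")
E
```

```text
clock: 56.92
position: [530.1, -31.9, 85.0]
tool_rot: [178.5, 1.4, 171.4]
contact_force: [0.4, 0.4, -0.3]
width: 0.4
t 56.92 pos [530.1 -31.9  85. ] local [-60.  -18.6  85. ] rot [178.5   1.4 171.4] F [ 0.4  0.4 -0.3] w 0.4 J [-27.  28.  35. 116. -26.  42. 105.]
to [530.2 -31.3  67.5] shift [ 0.5  0.1 17.5] spin 0.1
```

View pics/s18.png

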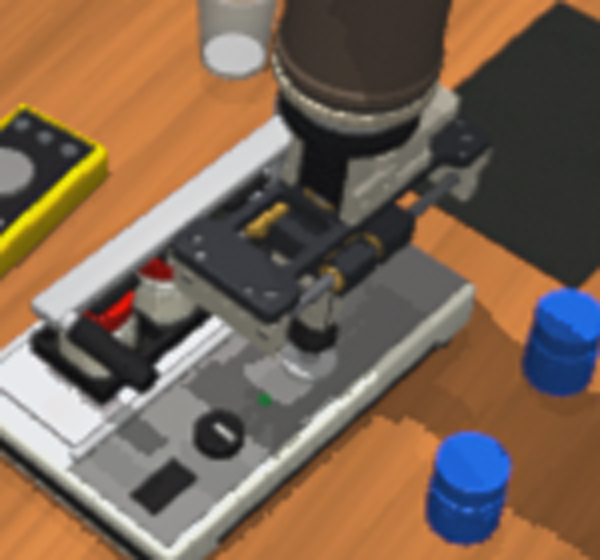

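The fingertips are right over the plunger head at crop (312,335). Press.

```bash
python3 -m creep '[[1,[0,0,5],0],[1,[0,0,9],0],[1,[0,0,13],0],[1,[0,0,16],0],[1,[0,0,17.5],0],[1,[0,0,17.5],0]]' 20
python3 - <<'E'
from h import *
st()
E
```

```text
clock: 57.72
position: [531.1, -31.8, 68.0]
tool_rot: [178.5, 1.5, 171.4]
contact_force: [-1.0, -0.0, 6.2]
width: 0.4
t 57.73 pos [531.1 -31.8  68. ] local [-59.  -18.3  68. ] rot [178.5   1.5 171.4] F [-1.  -0.   6.2] w 0.4 J [-26.  30.  33. 116. -27.  40. 107.]
```

```bash
python3 -m creep '[[1,[0,0,0.8],0],[1,[0,0,1.5],0],[1,[0,0,2],0],[1,[0,0,2],0]]' 20
python3 - <<'E'
from h import *
st()
E
```

```text
clock: 58.22
position: [531.3, -31.9, 67.5]
tool_rot: [178.4, 1.5, 171.4]
contact_force: [-7.7, 1.2, 29.1]
width: 0.3
t 58.23 pos [531.3 -31.9  67.5] local [-58.8 -18.4  67.5] rot [178.4   1.5 171.4] F [-7.7  1.2 29.1] w 0.3 J [-26.  30.  33. 116. -28.  40. 107.]
```

The plunger is on its stop (TCP at 67.5 mm, 29 N). Let it up.

```bash
python3 -m creep '[[1,[0,0,-1],0],[1,[0,0,-8],0],[1,[0,0,-20],0],[1,[0,0,-45],0],[1,[0,0,-80],0],[1,[0,0,-110],0]]' 20; python3 -m creep '[[1,[30,20,0],0],[1,[70,50,-20],0],[1,[110,80,-30],0],[1,[130,120,-30],0],[1,[140,160,-30],0],[1,[140,180,-30],0],[1,[140,180,-30],0]]' 20
python3 - <<'E'
from h import *
st()
R=np.stack([F((1,0,0))-F((0,0,0)),F((0,1,0))-F((0,0,0)),[0,0,1]])
for n in("side","top"):
    a,d=snap(n,"19"); X=pts(d,n); L=(X-F((0,0,0)))@R.T
    for y in range(-100,101,50):
        M=(abs(L[...,0]-30)<8)&(abs(L[...,1]-y)<5)&(L[...,2]>115)&(L[...,2]<170)
        if M.any(): print(y,np.median(L[M],0).round(1)[2],end="; ")
    M=(L[...,2]>60)&(L[...,2]<90)&(abs(L[...,0]+60)<10)&(abs(L[...,1]+18)<10); print(n,"plunger",M.sum(),np.median(L[M],0).round(1) if M.any() else "")
    for ar,c,b in blobs(a): print(n,ar,c,b[2:],onz(n,*c,49).round(1),"z",X[int(c[1]),int(c[0])][2].round(1))
E
```

```text
clock: 58.98
position: [527.6, -34.6, 178.7]
tool_rot: [178.5, 1.5, 171.3]
contact_force: [1.0, 0.9, -0.2]
width: 0.8
clock: 59.85
position: [415.6, 164.2, 210.0]
tool_rot: [178.5, 1.5, 171.5]
contact_force: [0.6, -0.9, 0.2]
width: 0.1
t 59.85 pos [415.6 164.2 210. ] local [-202.8  158.   210. ] rot [178.5   1.5 171.5] F [ 0.6 -0.9  0.2] w 0.1 J [-61.   8.  38. 119.  -7.  53.  62.]
-100 129.9; -50 127.2; 0 128.5; 50 127.7; 100 126.8; side plunger 0 
side 51 [283.5 215.5] [13 10] [633.8 -46.8  49. ] z 107.7
side 34 [268.4 227.6] [10 10] [641.2   6.7  49. ] z 107.6
side 230 [155.7 263.8] [18 18] [785.2 242.4  49. ] z 121.2
side 334 [244.2 352.3] [20 22] [491.6 299.1  49. ] z 57.4
side 356 [220.6 369.3] [21 22] [507.2 353.9  49. ] z 58.8
side 382 [197.2 387.1] [22 23] [520.7 407.   49. ] z 56.0
-100 127.4; -50 127.0; 0 127.6; 50 127.7; 100 125.5; top plunger 56 [-59.6 -17.3  78. ]
top 142 [179.7 160.8] [13 14] [760.9 287.1  49. ] z 122.6
top 26 [269.2 194.8] [11  4] [657.1  38.9  49. ] z 110.5
top 25 [290.1 197.3] [10  4] [648.3 -19.   49. ] z 104.2
top 176 [137.2 246.5] [15 14] [524.8 408.8  49. ] z 58.3
top 173 [156.4 250.8] [15 15] [511.3 355.6  49. ] z 58.1
top 169 [176.5 255.9] [15 15] [495.6 300.   49. ] z 53.5
```

View pics/side19.png

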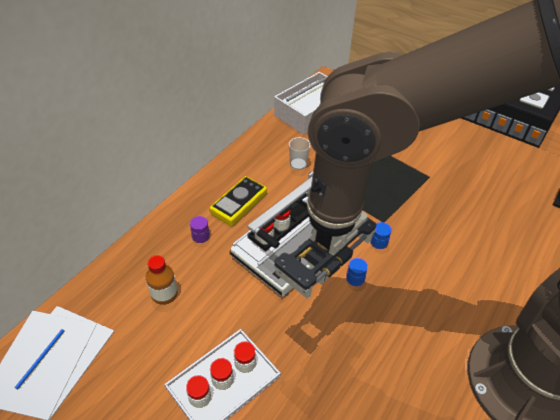

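View pics/top19.png

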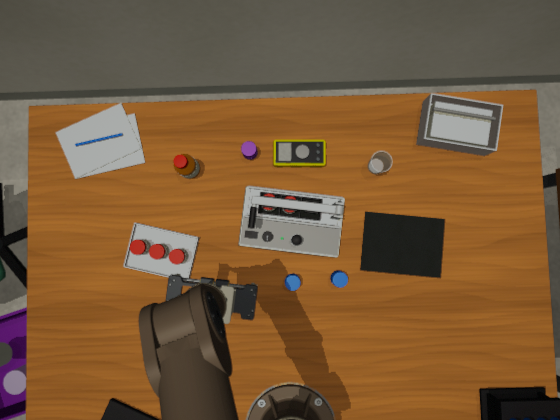

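Everything is in place. Three jars stand in the tray at top (137–177, 247–256), two are clamped in bays at (269,201) and (290,204), and the plunger is back up at (297,239). The lever is level, and the bottle, multimeter, beaker and look-alikes haven't moved.

```bash
python3 -c "
from rig import r
print(r.close_job()); print(r.state()['clock'])"
```

```text
the job is handed in; nothing more can be done
None
the job is handed in; nothing more can be done
```

The job is done and handed in at about 60 s of the 210 s allowed, in the order you asked.

- **Lever open:** I swung it back to its stop. The grip slackened briefly on the way up. The handle stayed between the fingers, I let it re-close, and the swing was completed.
- **Finished jars:** all three stand upright in the tray.
- **Fresh jars:** there were two on the mat. They stand in bays 2 and 1, and bay 0 is empty. Cap tops read 108–110 mm, against 108 mm expected for a jar on the bay floor.
- **Lever shut:** it resisted with about 23 N at a handle height of about 121 mm. Its top face then read about 127.7 mm along its whole length, against 128 mm for level. In the last pictures it read 125.5–129.9 mm, which is more scatter but shows no tilt.
- **Start plunger:** pressed until the tool stood at 67.5 mm with 29 N, which is the 12 mm stop. It came back up: the depth reading was 78 mm both before and after, against 79.5 mm nominal, which is within the depth camera's error.
- **Left alone:** the bottle, multimeter, beaker and the blue and purple look-alikes are where they were.

**Checks that disagreed:** the two cameras differed by up to about 5 mm on single points, so I averaged them or checked edges. In the final side view the arm hid the plunger, so that last check rests on the top camera alone. The tool had also drifted about 2° off vertical by the end, with no visible effect.

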